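# Hardness-test two rubber machine feet

## Robot

A 6-joint arm with a two-finger parallel gripper is mounted at the origin on a cart in front of the work surface, level with it; the furniture and walls round the work are solid. World frame = base frame: x ahead of the robot, y to its left, z up, the work surface at z = 0. Lengths are in m, angles in rad, forces in N, time in s.
With the tool pointing down it reaches from about 0.375 to 0.825 m from the base axis. Payload 5.5 kg.
Tool frame: the origin (TCP) lies midway between the tips of the shut fingers; the grasp point (between the pads) lies 19 mm behind it (env.hold_point_z is the distance from the TCP to the grasp point, in m); x points along the fingers, y is the direction in which the jaws open and shut, and the axes are right-handed (so a half turn about x gives the same grasp; the last joint's range is limited). The gripper opens to 85 mm and grips with 20 to 120 N. Pads are 22 mm wide; open, the fingers measure 114 mm over their backs; the gripper's body (76 mm by 85 mm) begins 54 mm behind the grasp point. The pads swing forward as they close: fully open they stand 13 mm farther back than shut.
Start: joints at [1.268, 0.314, -0.047, 1.21, 0, 1.571], TCP at [0.179, 0.573, 0.231] pointing down, gripper open.
Joint ranges: [-2.67, 2.67], [-0.69, 1.73], [-1.03, 1.25], [-2.08, 2.16], [-1.42, 1.45], [-3.14, 3.14]. Speed limits (rad/s): [2.39, 2.39, 3.01, 3.14, 3.14, 3.14].

## Interface

Orientations are given as a 3x3 rotation matrix whose columns are the frame's x, y, z axes.
In Python, from workcell import env, vision gives the robot as it stands.
- The arm moves only by the shell command python3 -m crank 'ROWS' [OPENING] [FORCE]. ROWS is JSON, a list of rows, each an object of numbers: "tx", "ty", "tz": the shift along the world's x, y, z in cm; "rx", "ry", "rz": the turn, a rotation vector about the world's x, y, z in rad. In form: [{"tx": .., "ty": .., "tz": .., "rx": .., "ry": .., "rz": ..}, ...]. A call has 1 to 10 rows; each row is the pose to reach, as a shift and turn from the pose commanded when the call began; what a row does not reach only later rows make up. A row lasts 1/8 s, in which the tool goes at most 62.5 mm and 10.7 degrees, less where a joint would pass 70% of its speed; a pose out of reach is approached as far as the arm can. A call with a gripper value outside its range is refused whole. OPENING is the finger opening in cm, from 0 to 8.54, set as the call begins (- or left out, the last holds). The fingers move at their own pace and stop on an object; FORCE is the grip in N (left out, the last holds). Time passes only in rows, so rows that repeat a pose let the fingers close. It gives the time, the measured TCP pose, the force and the opening at its end, in the units of the state.
- env.observe(): the state, without advancing time (a new reading comes with each control period).
- vision.get_image(name): name is "scene" or "top"; returns (picture, depth): 420x560x3 uint8, blue, green, red; 420x560 float32, m along the optical axis (not along the pixel's ray), 0 where there is no reading.
- vision.camera_params(name): a dict with "fx", "fy", "cx", "cy" (pixels), "R" (3x3) and "t" (3): a world point X has camera coordinates R X + t. Camera axes: x right, y down, z forward; pixel columns grow to the right and rows downward; lengths in m; the calibration is good to about 2 mm. A picture is of the moment at which its call begins. camera_params takes no time and is no camera call.
- env.job_done(): hands the job in, once; it reports no verdict.
The state is a dict: "clock": time; "joint_pos": joint angles; "joint_vel": joint speeds; "joint_efforts": joint torques, N m; "eef_pos": TCP position; "ee_rot": TCP orientation; "wrist_force": force on the tool from outside, world axes, zero at the start; "moment": the same for the moment, N m; "opening": finger opening in m.
Only numpy, scipy, OpenCV 4.12 (cv2) and the standard library are available. Lean on these libraries where they do the work, as an engineer would, in place of code of your own. Each camera call takes 0.05 s, during which the arm holds its last target.

## Task

Check the two rubber machine feet on the little bench tester: press each foot in turn, upright and centred, down onto the sprung pin, gently, until its rubber rim sits flat and firm on the steel anvil, hold it there for a second and read the dial. Set each foot gently upright into the tray of the dial's colour where its needle stood: yellow for the soft one, blue for the hard one.

Things in the scene. Friction and masses are not known exactly. Their poses are not given: they have to be found in the camera images.
- foot_a: one of two rubber machine feet that look alike (one soft, one hard; which is which varies), upright, 62 mm high, 0.14 kg. From below: black rubber 48 mm wide, 13 mm high; 4 mm steel cap; dark steel boss 26 mm wide, 17 to 48 mm above the underside (grip here); 10 mm stud. A 25 mm core in its underside dents under the pin; the rim does not give. Origin on the axis half-way up; z up.
- foot_b: one of two rubber machine feet that look alike (one soft, one hard; which is which varies), upright, 62 mm high, 0.14 kg. From below: black rubber 48 mm wide, 13 mm high; 4 mm steel cap; dark steel boss 26 mm wide, 17 to 48 mm above the underside (grip here); 10 mm stud. A 25 mm core in its underside dents under the pin; the rim does not give. Origin on the axis half-way up; z up.
- foot_a_core (a joint): how deep the rubber core of this foot is dented, m: 0 before its test; the slow damping rubber keeps the dent, about 0.010 in the soft foot, about 0.004 in the hard one
- foot_b_core (a joint): how deep the rubber core of this foot is dented, m: 0 before its test; the slow damping rubber keeps the dent, about 0.010 in the soft foot, about 0.004 in the hard one
- tester: bench hardness tester, fixed: grey base 110x96x14 mm, column, white head with a flat round steel anvil facing up (62 mm wide) and, lower, a tilted 54 mm dial on its -x side. The head was clamped by hand: its anvil lies at an unknown height, 90 to 130 mm above the table. Origin at the centre of the base's underside. Press a foot on it with 8 N or more in all to seat it; above 25 N spoils the test.
- tester_axis (a point): point on the vertical axis of pin and anvil, at the table's surface (not at anvil height). The pin (steel, 8 mm, round tip) stands 16 mm up from the anvil's middle and sinks against a spring of 0.5 N/mm until flush. A foot flat on the anvil feels 2.5 N (soft) or 5.5 N (hard) from the pin; any further push goes into the anvil, which is cushioned (10 N/mm, 4 mm).
- tester_pin (a joint): how far the pin is pushed down, m: 0 free, 0.016 flush with the anvil. With a foot flat on the anvil about 0.005 for the soft one (red needle in the yellow part of the dial, 0.002 to 0.008), about 0.011 for the hard one (blue part, 0.008 to 0.016). The needle turns clockwise with it.
- tray_yellow: shallow open yellow tray for the soft foot, 110x110 mm outside, 12 mm high, walls and floor 4 mm thick; fixed. Origin at the centre of its underside.
- tray_blue: shallow open blue tray for the hard foot, 110x110 mm outside, 12 mm high, walls and floor 4 mm thick; fixed. Origin at the centre of its underside.
Things that resemble listed ones, but are neither listed nor needed, are in the scene too. What is shaped like the foot_b but green or turquoise is not meant.

How it is judged:
On the way, in this order (a step that is already met when the one before it is completed fails the run):
1. one foot is pressed flat on the anvil, centred on the pin, with at least 8 N (((contact force between foot_a and tester above 8 N and horizontal distance between foot_a and tester_axis below 0.007 m and angle between foot_a's own z axis and vertical below 0.08 rad) or (contact force between foot_b and tester above 8 N and horizontal distance between foot_b and tester_axis below 0.007 m and angle between foot_b's own z axis and vertical below 0.08 rad))), for 0.4 s.
2. with the first foot tested (dented), the other foot is pressed in the same way ((((contact force between foot_a and tester above 8 N and horizontal distance between foot_a and tester_axis below 0.007 m and angle between foot_a's own z axis and vertical below 0.08 rad) and value of joint foot_b_core above 0.001 m) or ((contact force between foot_b and tester above 8 N and horizontal distance between foot_b and tester_axis below 0.007 m and angle between foot_b's own z axis and vertical below 0.08 rad) and value of joint foot_a_core above 0.001 m))), for 0.4 s.
At the end, for the whole second after the job is handed in: The soft foot (dented over 7.5 mm) stands upright (within 0.1 rad) and at rest on the floor of the yellow tray and the hard foot (dented 1 to 6.5 mm) likewise in the blue tray, each wholly inside (axis within 39 mm of the tray's centre) (((value of joint foot_a_core above 0.0075 m and (horizontal distance between foot_a and tray_yellow below 0.039 m and z of foot_a in the frame of tray_yellow between 0.028 and 0.04 m and angle between foot_a's own z axis and vertical below 0.1 rad)) or (value of joint foot_a_core between 0.001 and 0.0065 m and (horizontal distance between foot_a and tray_blue below 0.039 m and z of foot_a in the frame of tray_blue between 0.028 and 0.04 m and angle between foot_a's own z axis and vertical below 0.1 rad))) and ((value of joint foot_b_core above 0.0075 m and (horizontal distance between foot_b and tray_yellow below 0.039 m and z of foot_b in the frame of tray_yellow between 0.028 and 0.04 m and angle between foot_b's own z axis and vertical below 0.1 rad)) or (value of joint foot_b_core between 0.001 and 0.0065 m and (horizontal distance between foot_b and tray_blue below 0.039 m and z of foot_b in the frame of tray_blue between 0.028 and 0.04 m and angle between foot_b's own z axis and vertical below 0.1 rad))) and linear speed of each of foot_a, foot_b below 0.02 m/s); the robot touches nothing.
It fails at once if a foot is pushed onto the tester with more than 25 N (contact force between any of foot_a, foot_b and tester above 25 N).
It fails at once if a foot is slammed into a tray (over 60 N) (contact force between any of foot_a, foot_b and tray_yellow above 60 N or contact force between any of foot_a, foot_b and tray_blue above 60 N).
It also fails if it takes over 72 s, if anything falls off the work surface, if the arm or the gripper's body presses on something with over 40 N, if the wrist force passes 120 N, or if a joint passes its speed limit or range.

## Working session

There is one attempt and no reset: what is moved stays moved. The work goes in short steps, Python scripts to look and compute and a shell command to move; the robot and the scene stay as the last step left them, time stands still between calls to the robot, and variables do not carry over. Pictures are saved under pics/ and viewed, and the job is handed in when it is done.

```bash
ls; mkdir -p pics
python3 - <<'E'
from workcell import env, vision
import cv2, numpy as np
for n in ("scene","top"):
    im,d=vision.get_image(n); cv2.imwrite(f"pics/{n}0.png",im); np.save(f"pics/{n}0.npy",d)
    p=vision.camera_params(n); print(n,{k:np.round(v,3).tolist() for k,v in p.items()})
s=env.observe(); print(s); print(env.hold_point_z)
E
```

```text
pics
scene {'fx': 380.315, 'fy': 380.315, 'cx': 280.404, 'cy': 209.982, 'R': [[-0.624, -0.781, 0.012], [-0.476, 0.368, -0.799], [0.62, -0.504, -0.601]], 't': [0.392, 0.306, 0.601]}
top {'fx': 541.148, 'fy': 541.148, 'cx': 276.592, 'cy': 216.224, 'R': [[0.026, -1.0, 0.002], [-0.997, -0.026, -0.075], [0.075, 0.0, -0.997]], 't': [0.061, 0.537, 1.32]}
{'clock': 0.1, 'joint_pos': array([ 1.26802818e+00,  3.14151902e-01, -4.80052063e-02,  1.21024336e+00,
        1.97873377e-05,  1.57082191e+00]), 'joint_vel': array([-0.00014034, -0.00284609,  0.00377739, -0.00070232,  0.0007772 ,
       -0.00044289]), 'joint_efforts': array([-3.51755789e-04, -5.40768707e+01,  3.40540838e+01,  1.11924889e-02,
       -1.48062786e-04,  3.57784756e-06]), 'eef_pos': array([0.17872636, 0.57218088, 0.23051141]), 'ee_rot': array([[-4.97183313e-04,  2.98187623e-01,  9.54507147e-01],
       [-1.52527509e-03,  9.54505929e-01, -2.98188037e-01],
       [-9.99998713e-01, -1.60414009e-03, -1.97462670e-05]]), 'wrist_force': array([-0.50451625,  0.27476607, -0.39098396]), 'moment': array([ 0.04601166, -0.03450591, -0.01115436]), 'opening': 0.08533552737851571}
0.0187
```

View pics/scene0.png

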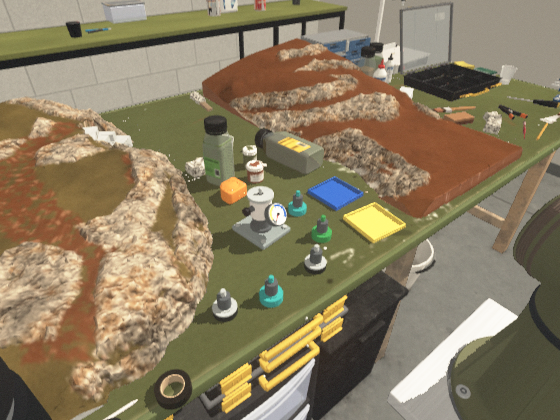

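View pics/top0.png

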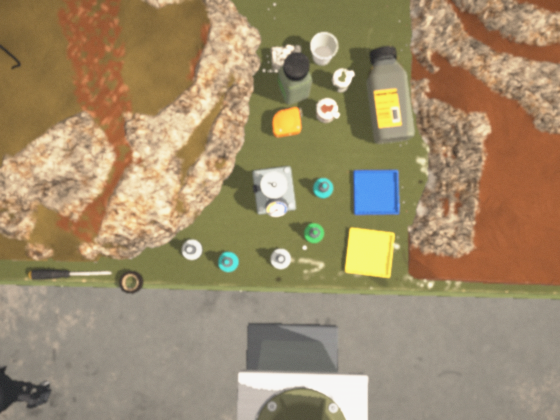

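```bash
cat > h.py <<'E'
import numpy as np, cv2
from workcell import env, vision
def cloud(n,d):
    p=vision.camera_params(n); h,w=d.shape
    v,u=np.mgrid[:h,:w]; c=np.stack([(u-p['cx'])/p['fx']*d,(v-p['cy'])/p['fy']*d,d],-1)
    return (c-p['t'])@np.asarray(p['R'])
def proj(n,X):
    p=vision.camera_params(n); c=np.asarray(p['R'])@np.asarray(X)+p['t']
    return p['fx']*c[0]/c[2]+p['cx'],p['fy']*c[1]/c[2]+p['cy']
E
python3 - <<'E'
from h import *
a=cv2.imread('pics/top0.png'); b=cv2.imread('pics/scene0.png')
cv2.imwrite('pics/topc.png',cv2.resize(a[160:290,170:410],None,fx=3.3,fy=3.3,interpolation=cv2.INTER_CUBIC))
cv2.imwrite('pics/scenec.png',cv2.resize(b[170:330,200:410],None,fx=3.6,fy=3.6,interpolation=cv2.INTER_CUBIC))
P=cloud('top',np.load('pics/top0.npy')); Q=cloud('scene',np.load('pics/scene0.npy'))
for n,u,v in [('f1',192,250),('f2',281,259),('table',330,210),('anvil',272,184),('anv2',266,180),('base',290,172),('dial',278,208),('blue',376,192),('yel',370,252),('turq',323,187),('green',314,232),('turq2',228,261)]:
    print(n,P[v,u].round(4))
E
```

```text
f1 [0.4459 0.2765 0.0516]
f2 [0.43   0.0621 0.062 ]
table [ 0.5562 -0.0589 -0.003 ]
anvil [0.6007 0.0877 0.127 ]
anv2 [0.6118 0.102  0.1113]
base [0.6474 0.0447 0.0143]
dial [0.5497 0.0725 0.0857]
blue [ 0.6035 -0.1722  0.0085]
yel [ 0.4531 -0.161  -0.002 ]
turq [ 0.6054 -0.0345  0.0626]
green [ 0.4965 -0.0153  0.0614]
turq2 [0.4219 0.1881 0.0631]
```

View pics/topc.png

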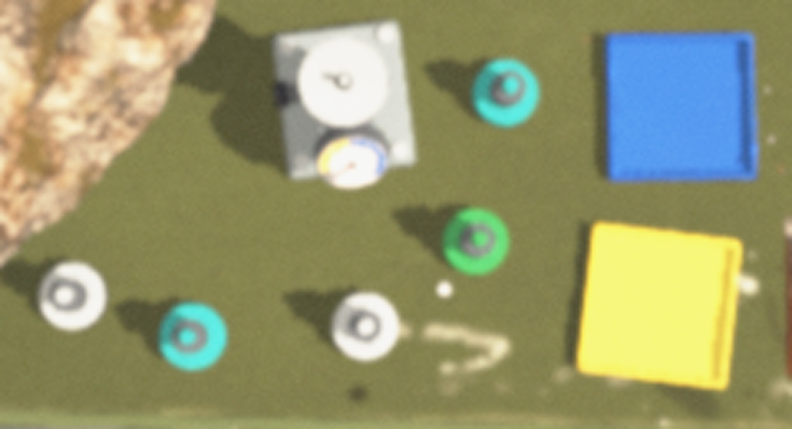

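View pics/scenec.png

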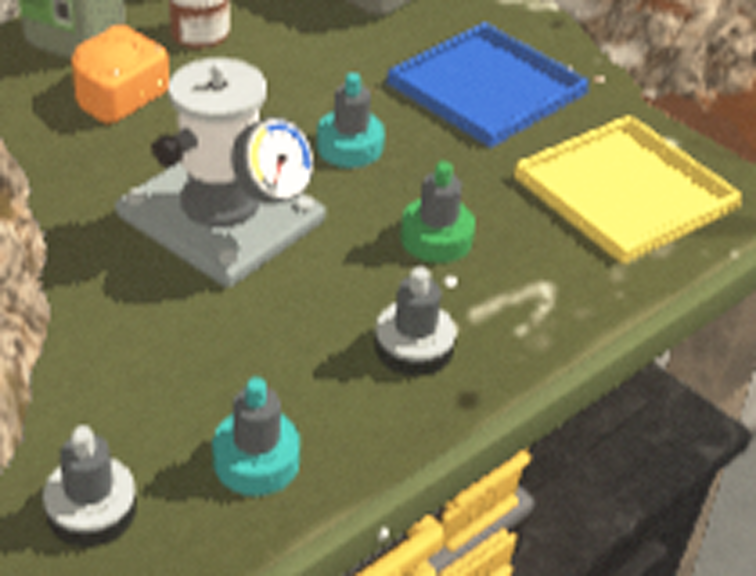

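```bash
cat >> h.py <<'E'
def onplane(n,u,v,z):
    p=vision.camera_params(n); R=np.asarray(p['R']); o=-R.T@p['t']
    r=R.T@np.array([(u-p['cx'])/p['fx'],(v-p['cy'])/p['fy'],1.]); return o+r*(z-o[2])/r[2]
E
python3 - <<'E'
from h import *
for n in ('top','scene'):
    im=cv2.imread(f'pics/{n}0.png'); P=cloud(n,np.load(f'pics/{n}0.npy')); hsv=cv2.cvtColor(im,cv2.COLOR_BGR2HSV)
    X,Y,Z=P[...,0],P[...,1],P[...,2]
    box=lambda c,r:(abs(X-c[0])<r)&(abs(Y-c[1])<r)
    t=box((.5,.07),.06)&(abs(Z)<.012); t=box((.5,.05),.03)&(Z<.01); print(n,'table z',np.median(Z[t]))
    a=box((.607,.09),.05)&(Z>.10)&(Z<.122); 
    h,e=np.histogram(Z[box((.607,.09),.05)&(Z>.085)],bins=np.arange(.085,.15,.002)); print('anvil hist',h.tolist())
    for nm,c in (('f1',(.446,.2765)),('f2',(.43,.062))):
        m=box(c,.04)
        h,e=np.histogram(Z[m],bins=np.arange(-.005,.075,.004)); print(nm,h.tolist())
        for lo,hi,k in((.011,.022,'cap'),(.025,.075,'boss')):
            q=m&(Z>lo)&(Z<hi); print(k,q.sum(),np.median(X[q]),np.median(Y[q]),(X[q].min()+X[q].max())/2,(Y[q].min()+Y[q].max())/2, np.median(Z[q]))
    for nm,lo,hi in(('blue',(100,150,120),(125,255,255)),('yellow',(22,120,150),(35,255,255))):
        mk=cv2.inRange(hsv,lo,hi); k,l,s,c=cv2.connectedComponentsWithStats(mk); 
        for i in range(1,k):
            if s[i][4]>800:
                cnt=cv2.findContours((l==i).astype(np.uint8),0,2)[0][0]; r=cv2.minAreaRect(cnt); print(nm,s[i][4],r, onplane(n,*r[0],.012).round(4))
im=cv2.imread('pics/top0.png'); hsv=cv2.cvtColor(im,cv2.COLOR_BGR2HSV)
def ell(c,rad,z,thr,seed=None):
    w=(hsv[...,1]<70)&(hsv[...,2]>thr)
    m=np.zeros(w.shape,np.uint8); cv2.circle(m,c,rad,1,-1); m=(m&w).astype(np.uint8)
    cn=max(cv2.findContours(m,0,1)[0],key=cv2.contourArea); h=cv2.convexHull(cn); e=cv2.fitEllipse(h); return e,onplane('top',*e[0],z).round(4)
print('f1',ell((192,250),15,.017,150)); print('f2',ell((281,259),15,.017,150)); print('anvil',ell((273,184),16,.112,185))
E
```

```text
top table z 0.0005526177180573313
anvil hist [12, 15, 22, 25, 28, 26, 18, 23, 5, 7, 16, 73, 149, 173, 93, 28, 6, 1, 1, 3, 1, 3, 0, 0, 0, 0, 0, 0, 0, 0, 0, 0]
f1 [183, 383, 130, 20, 28, 105, 62, 5, 2, 3, 4, 1, 20, 37, 13, 5, 8, 5, 1]
cap 183 0.4481154271546002 0.279854624492611 0.4474289300417034 0.2834063153245212 0.01736019259027231
boss 100 0.4470906519875312 0.2814438134264049 0.4483638232380781 0.28234014393801143 0.04915435825523331
f2 [213, 370, 111, 7, 24, 98, 75, 11, 1, 0, 0, 1, 20, 39, 9, 3, 8, 5, 0]
cap 188 0.42935279022590306 0.06359979940034982 0.4309348884248012 0.06407764774604144 0.01793340387402071
boss 90 0.4301664804791727 0.06434009020240039 0.4324796550932577 0.06795143567106654 0.048457407610528164
blue 1831 ((375.5, 192.0), (42.0, 43.0), 90.0) [ 0.603  -0.1703  0.012 ]
yellow 2225 ((369.73846435546875, 252.0923309326172), (47.62933349609375, 47.38126754760742), 7.125016689300537) [ 0.4527 -0.1579  0.012 ]
scene table z 0.0010476110209425519
anvil hist [25, 29, 35, 38, 31, 32, 31, 16, 9, 9, 19, 21, 91, 221, 14, 3, 3, 2, 1, 3, 4, 2, 0, 0, 0, 0, 0, 0, 0, 0, 0, 0]
f
[... 578 characters left out ...]
105
blue 809 ((334.69097900390625, 192.0021514892578), (47.56184768676758, 27.58062744140625), 31.607500076293945) [ 0.5978 -0.1668  0.012 ]
yellow 1467 ((374.093994140625, 220.88360595703125), (55.77239990234375, 36.144344329833984), 38.92754364013672) [ 0.4467 -0.1535  0.012 ]
f1 (((191.96266174316406, 249.4600067138672), (20.01799201965332, 21.942827224731445), 22.4666748046875), array([0.4475, 0.282 , 0.017 ]))
f2 (((280.7853088378906, 258.6467590332031), (20.373523712158203, 21.807056427001953), 17.8839168548584), array([0.4307, 0.0622, 0.017 ]))
anvil (((274.06146240234375, 183.21371459960938), (28.9425106048584, 30.98821449279785), 145.90977478027344), array([0.6047, 0.0831, 0.112 ]))
```

Run:
```python
from h import *
from scipy.optimize import minimize
for n in('top','scene'):
    P=cloud(n,np.load(f'pics/{n}0.npy')).reshape(-1,3)
    q=P[(np.abs(P[:,0]-.605)<.05)&(np.abs(P[:,1]-.088)<.05)&(P[:,2]>.105)&(P[:,2]<.116)]
    print(n,len(q),np.median(q[:,2]),cv2.minEnclosingCircle(q[:,:2].astype(np.float32)),q[:,:2].mean(0))
    # disc of r=31 mm best covering
    f=lambda c:-np.sum(np.hypot(*(q[:,:2]-c).T)<.031)
    g=[(f((x,y)),x,y) for x in np.arange(.59,.622,.001) for y in np.arange(.07,.11,.001)]; m=min(g)[0]
    b=np.array([k for k in g if k[0]<=m+3]); print(m,b[:,1:].mean(0))
    pin=P[(np.abs(P[:,0]-.605)<.03)&(np.abs(P[:,1]-.088)<.03)&(P[:,2]>.118)]; print('pin',len(pin),pin.mean(0) if len(pin) else 0,pin.round(3).tolist())
for n,c in(('top',(272,184)),('scene',(262,196))):
    b=cv2.imread(f'pics/{n}0.png'); cv2.imwrite(f'pics/{n}anv.png',cv2.resize(b[c[1]-22:c[1]+22,c[0]-25:c[0]+25],None,fx=10,fy=10,interpolation=cv2.INTER_NEAREST))
a=np.hstack([cv2.imread('pics/topanv.png'),cv2.imread('pics/sceneanv.png')]); cv2.imwrite('pics/anv.png',cv2.resize(a,(800,352)))
```

```text
top 521 0.11118036371653553 ((0.5989264249801636, 0.0840369388461113), 0.03323114663362503) [0.60157509 0.08449714]
-517 [0.60133333 0.08466667]
pin 11 [0.59946329 0.08625179 0.12372115] [[0.603, 0.088, 0.127], [0.603, 0.085, 0.128], [0.604, 0.083, 0.123], [0.601, 0.088, 0.127], [0.601, 0.085, 0.125], [0.601, 0.083, 0.126], [0.601, 0.081, 0.124], [0.599, 0.085, 0.125], [0.599, 0.083, 0.12], [0.595, 0.085, 0.118], [0.587, 0.101, 0.119]]
scene 367 0.11142763589009702 ((0.6011706590652466, 0.08216308802366257), 0.03229101374745369) [0.59750136 0.08569048]
-357 [0.60016667 0.08366667]
pin 14 [0.59979942 0.08350803 0.12346589] [[0.603, 0.084, 0.127], [0.601, 0.083, 0.127], [0.603, 0.079, 0.125], [0.602, 0.085, 0.125], [0.598, 0.085, 0.127], [0.599, 0.081, 0.125], [0.6, 0.086, 0.124], [0.597, 0.086, 0.125], [0.598, 0.082, 0.124], [0.601, 0.086, 0.12], [0.598, 0.085, 0.122], [0.6, 0.081, 0.119], [0.599, 0.084, 0.118], [0.598, 0.082, 0.118]]
```

View pics/anv.png

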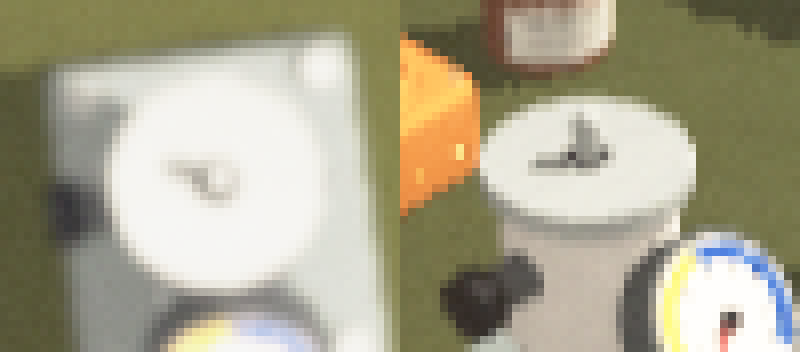

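Run:
```python
from h import *
P=cloud('top',np.load('pics/top0.npy')).reshape(-1,3);Q=cloud('scene',np.load('pics/scene0.npy')).reshape(-1,3)
A=np.vstack([P,Q])
for x in np.arange(.34,.68,.02):
    print(f'{x:.2f}',' '.join('%4d'%(1000*q[:,2].max()) if len(q:=A[(abs(A[:,0]-x)<.01)&(abs(A[:,1]-y)<.01)]) else '   .' for y in np.arange(.46,.0,-.02)))
print('y',' '.join('%4d'%(100*y) for y in np.arange(.46,.0,-.02)))
```

```text
0.34   23   24   23   21    4    2    2    4    4    6    2    6    4    4    2    2    2    6    3    2    1    2    3
0.36   24   23   25   23    4    6    7    7    7    7    8    7    5    7    8    6    6    6    6    8    6    9    7
0.38   21   25   26   22    6    5    7    6    8    6    5    5    6    6    7    7    6    6    8    6    5    8    6
0.40    5   22   23    6    5    6    7    7    5    8    7    7   18   51   50    6    6    4    6   18   19    7    5
0.42   28   27    8    8    8    9    8    7   21   21   16    8   24   67   63   20    7    8   10   52   63   24    6
0.44   41   42   43   17    6    6    7    7   51   67   24    4   18   49   49    5    6    7    8 1356   65   28    7
0.46   67   70   68   35   31   28    9    5   58   63   47    6    8    8    6    5    6    8    6   17   22    5    6
0.48   77   80   79   67   61   52   36   37    7   20    6    5    8    6    5    8    6    5    7    6    9    6    5
0.50   91   87   85   80   70   66   69   53   21    6    9    6    7    8    7    7    5    6    6    6   10    7    5
0.52   96   97   90 
[... 356 characters left out ...]
103   99   99   89   85   79   80   75   52   37   11    8    6    9   94  112  118  116  114   18    7
0.60   94  103  103  100   95   89   84   84   75   76   69   54   36    9    6    7   94  114  116  127  117   21    6
0.62   90   97  101   97   92   90   88   86   79   87   78   70   57   10    5    6   19  113  116  116  117   21    8
0.64   92   93   93   94   91   93   91   84   77   86   85   72   55   33    5    5   19   21  112  114   22   17    8
0.66  100   91   92   89   95   96   94   86   81   76   81   70   59   37    9    9    6   17   16   20   24   17    6
y   46   44   42   40   37   35   33   31   29   27   25   23   21   19   17   15   13   11    9    7    5    3    1
```

```bash
python3 -m crank '[{"tx":2.7,"ty":-2.9,"tz":0,"rz":-0.167},{"tx":5.4,"ty":-5.8,"tz":0,"rz":-0.334},{"tx":8.1,"ty":-8.7,"tz":0,"rz":-0.5},{"tx":10.8,"ty":-11.6,"tz":0,"rz":-0.667},{"tx":13.4,"ty":-14.5,"tz":0,"rz":-0.834},{"tx":16.1,"ty":-17.4,"tz":-1,"rz":-1.0},{"tx":18.8,"ty":-20.3,"tz":-3,"rz":-1.168},{"tx":21.5,"ty":-23.2,"tz":-5,"rz":-1.334},{"tx":24.2,"ty":-26.1,"tz":-7,"rz":-1.5},{"tx":26.8,"ty":-29.0,"tz":-9,"rz":-1.668}]' 5 25; python3 -m crank '[{"tx":0},{"tx":0},{"tx":0}]'
python3 - <<'E'
from h import *
s=env.observe(); print(s['joint_pos'].round(3),s['ee_rot'].round(3).tolist(),s['opening'],s['wrist_force'])
for n in ('scene','top'):
    im,d=vision.get_image(n); cv2.imwrite(f'pics/{n}1.png',im)
E
```

```text
[ 1.268  0.314 -0.048  1.21   0.     1.571] [[-0.0, 0.298, 0.955], [-0.002, 0.955, -0.298], [-1.0, -0.002, -0.0]] 0.08533552737851571 [-0.50451625  0.27476607 -0.39098396]schema error: expected keys tx, ty, tz, rx, ry, rz
schema error: expected keys tx, ty, tz, rx, ry, rz
```

View pics/scene1.png

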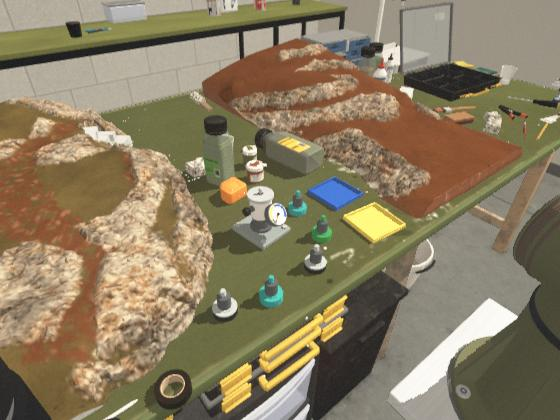

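All six keys are needed; the arm has not moved.

```bash
python3 -m crank '[{"tx":2.7,"ty":-2.9,"tz":0,"rx":0,"ry":0,"rz":-0.167},{"tx":5.4,"ty":-5.8,"tz":0,"rx":0,"ry":0,"rz":-0.334},{"tx":8.1,"ty":-8.7,"tz":0,"rx":0,"ry":0,"rz":-0.5},{"tx":10.8,"ty":-11.6,"tz":0,"rx":0,"ry":0,"rz":-0.667},{"tx":13.4,"ty":-14.5,"tz":0,"rx":0,"ry":0,"rz":-0.834},{"tx":16.1,"ty":-17.4,"tz":-1,"rx":0,"ry":0,"rz":-1.0},{"tx":18.8,"ty":-20.3,"tz":-3,"rx":0,"ry":0,"rz":-1.168},{"tx":21.5,"ty":-23.2,"tz":-5,"rx":0,"ry":0,"rz":-1.334},{"tx":24.2,"ty":-26.1,"tz":-7,"rx":0,"ry":0,"rz":-1.5},{"tx":26.8,"ty":-29.0,"tz":-9,"rx":0,"ry":0,"rz":-1.668}]' 5 25; python3 -m crank '[{"tx":0,"ty":0,"tz":0,"rx":0,"ry":0,"rz":0},{"tx":0,"ty":0,"tz":0,"rx":0,"ry":0,"rz":0},{"tx":0,"ty":0,"tz":0,"rx":0,"ry":0,"rz":0}]'
python3 - <<'E'
from h import *
s=env.observe(); print(s['joint_pos'].round(3),s['ee_rot'].round(3).tolist(),s['opening'],s['wrist_force'])
for n in ('scene','top'):
    im,d=vision.get_image(n); cv2.imwrite(f'pics/{n}1.png',im)
a=cv2.imread('pics/scene1.png')[150:380,130:410]; cv2.imwrite('pics/s1c.png',cv2.resize(a,None,fx=2.6,fy=2.6))
E
```

```text
clock: 1.45
eef_pos: [0.4477, 0.2816, 0.1406]
ee_rot: [[0.0, 0.919, -0.395], [0.0, -0.395, -0.919], [-1.0, 0.0, -0.0]]
wrist_force: [-1.1, -1.3, 0.6]
opening: 0.0497
clock: 1.82
eef_pos: [0.4468, 0.2836, 0.1419]
ee_rot: [[0.001, 0.922, -0.388], [0.001, -0.388, -0.922], [-1.0, 0.0, -0.001]]
wrist_force: [0.5, -0.5, 0.1]
opening: 0.0503
[ 0.566  0.235 -0.362  0.973  0.     2.534] [[0.001, 0.922, -0.388], [0.001, -0.388, -0.922], [-1.0, 0.0, -0.001]] 0.05025699245897967 [ 0.53480189 -0.50095536  0.09581513]
```

View pics/s1c.png

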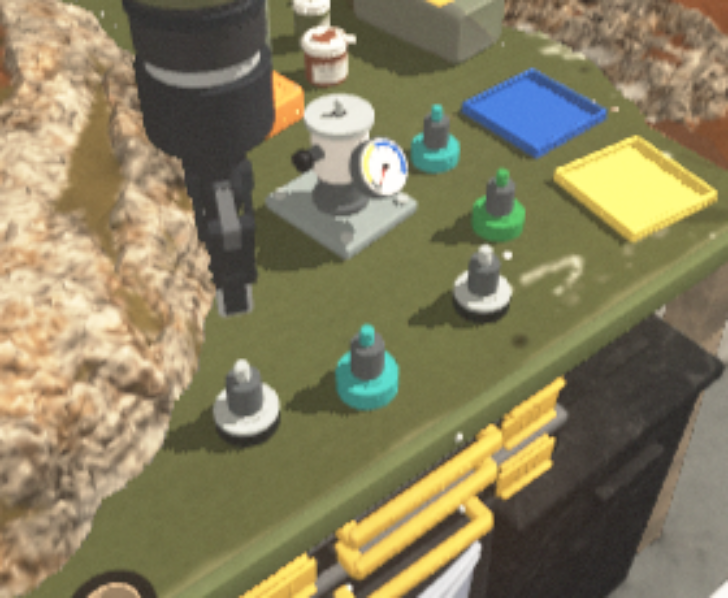

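```bash
python3 -m crank '[{"tx":0,"ty":-0.15,"tz":-3,"rx":0,"ry":0,"rz":0},{"tx":0,"ty":-0.15,"tz":-6,"rx":0,"ry":0,"rz":0},{"tx":0,"ty":-0.15,"tz":-8,"rx":0,"ry":0,"rz":0},{"tx":0,"ty":-0.15,"tz":-9.5,"rx":0,"ry":0,"rz":0},{"tx":0,"ty":-0.15,"tz":-11,"rx":0,"ry":0,"rz":0},{"tx":0,"ty":-0.15,"tz":-11.9,"rx":0,"ry":0,"rz":0},{"tx":0,"ty":-0.15,"tz":-11.9,"rx":0,"ry":0,"rz":0},{"tx":0,"ty":-0.15,"tz":-11.9,"rx":0,"ry":0,"rz":0}]'
python3 - <<'E'
from h import *
im,d=vision.get_image('scene'); cv2.imwrite('pics/scene2.png',im)
a=im[240:340,160:300]; cv2.imwrite('pics/s2c.png',cv2.resize(a,None,fx=5.6,fy=5.6))
E
```

```text
clock: 2.92
eef_pos: [0.4473, 0.2814, 0.0228]
ee_rot: [[0.001, 0.921, -0.389], [0.0, -0.389, -0.921], [-1.0, 0.0, -0.001]]
wrist_force: [-0.0, 0.5, -0.3]
opening: 0.0502
```

View pics/s2c.png

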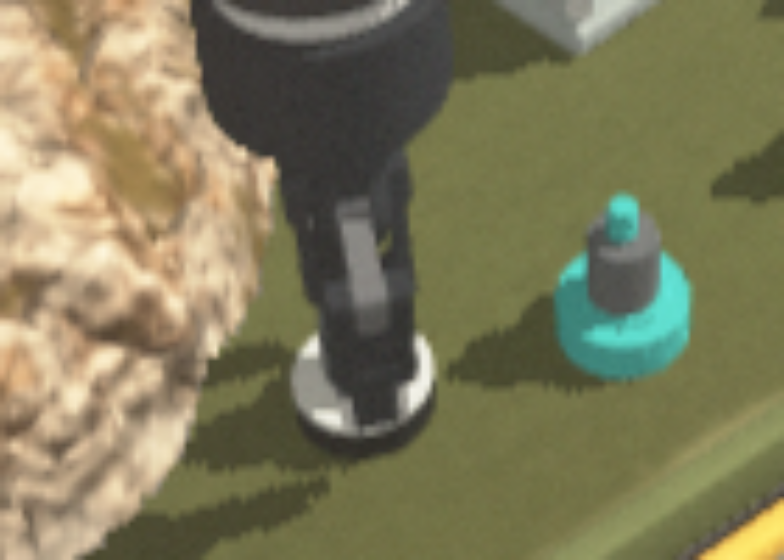

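```bash
python3 -m crank '[{"tx":0,"ty":0,"tz":0,"rx":0,"ry":0,"rz":0},{"tx":0,"ty":0,"tz":0,"rx":0,"ry":0,"rz":0},{"tx":0,"ty":0,"tz":0,"rx":0,"ry":0,"rz":0},{"tx":0,"ty":0,"tz":0,"rx":0,"ry":0,"rz":0},{"tx":0,"ty":0,"tz":0,"rx":0,"ry":0,"rz":0},{"tx":0,"ty":0,"tz":0,"rx":0,"ry":0,"rz":0}]' 1.5 60
python3 -m crank '[{"tx":0,"ty":0,"tz":1,"rx":0,"ry":0,"rz":0},{"tx":0,"ty":0,"tz":3,"rx":0,"ry":0,"rz":0},{"tx":0,"ty":0,"tz":6,"rx":0,"ry":0,"rz":0},{"tx":0,"ty":0,"tz":9,"rx":0,"ry":0,"rz":0},{"tx":0,"ty":0,"tz":12,"rx":0,"ry":0,"rz":0},{"tx":0,"ty":0,"tz":14,"rx":0,"ry":0,"rz":0},{"tx":0,"ty":0,"tz":15,"rx":0,"ry":0,"rz":0},{"tx":0,"ty":0,"tz":15,"rx":0,"ry":0,"rz":0},{"tx":0,"ty":0,"tz":15,"rx":0,"ry":0,"rz":0}]'
python3 - <<'E'
from h import *
for n in ('scene','top'):
    im,d=vision.get_image(n); cv2.imwrite(f'pics/{n}3.png',im); np.save(f'pics/{n}3.npy',d)
a=cv2.imread('pics/scene3.png')[150:300,140:360]; cv2.imwrite('pics/s3c.png',cv2.resize(a,None,fx=3.6,fy=3.6))
print(env.observe()['wrist_force'])
E
```

```text
clock: 3.72
eef_pos: [0.4472, 0.2814, 0.023]
ee_rot: [[0.001, 0.921, -0.389], [0.001, -0.389, -0.921], [-1.0, 0.0, -0.001]]
wrist_force: [-1.4, -0.3, 6.6]
opening: 0.0241
clock: 4.85
eef_pos: [0.4463, 0.2808, 0.1713]
ee_rot: [[-0.001, 0.921, -0.389], [-0.001, -0.389, -0.921], [-1.0, -0.001, 0.001]]
wrist_force: [-0.8, 0.7, -1.3]
opening: 0.0238
[ 1.02959193 -0.21546486 -1.61754137]
```

View pics/s3c.png

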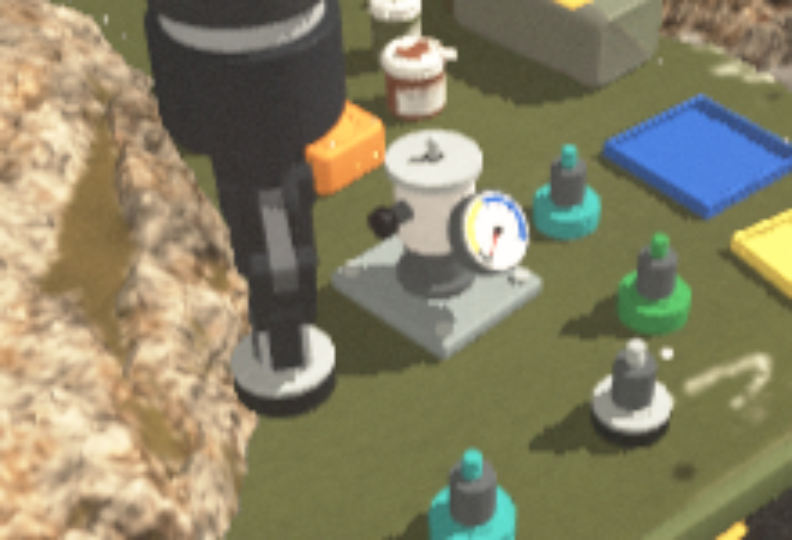

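```bash
cat > cap.py <<'E'
from h import *
import sys
# cap centre in scene picture by fitting silhouette of rubber+cap disc in cloud
def capfit(n,img,d,c,z):
    P=cloud(n,d).reshape(-1,3); m=(np.hypot(P[:,0]-c[0],P[:,1]-c[1])<.04)&(P[:,2]>z-.021)&(P[:,2]<z+.004)
    q=P[m]; top=q[abs(q[:,2]-z)<.004]
    f=lambda s:np.sum(np.hypot(*(q[:,:2]-s).T)<.0245)
    g=np.array([(f((c[0]+i*.001,c[1]+j*.001)),c[0]+i*.001,c[1]+j*.001) for i in range(-12,13) for j in range(-12,13)])
    b=g[g[:,0]>=g[:,0].max()-1]; return len(q),np.median(top[:,2]),g[:,0].max(),b[:,1:].mean(0).round(4),b[:,1:].std(0).round(4)
E
python3 - <<'E'
from cap import *
for n in('scene','top'):
    d=np.load(f'pics/{n}3.npy'); print(n,capfit(n,0,d,(.4463,.2808),.165))
    d=np.load(f'pics/{n}0.npy'); print(n,capfit(n,0,d,(.447,.282),.017))
E
```

```text
scene (432, np.float64(0.1661253919584846), np.float64(428.0), array([0.4456, 0.2821]), array([0.0005, 0.0005]))
scene (915, np.float64(0.018079637320439934), np.float64(479.0), array([0.435 , 0.2925]), array([0.    , 0.0005]))
top (73, np.float64(0.16477098398786968), np.float64(73.0), array([0.4451, 0.2744]), array([0.0022, 0.0038]))
top (644, np.float64(0.017264496475692996), np.float64(231.0), array([0.4375, 0.27  ]), array([0.0005, 0.    ]))
```

```bash
python3 -m crank '[{"tx":2,"ty":-2.5,"tz":0.5,"rx":0,"ry":0,"rz":0},{"tx":4.5,"ty":-5.7,"tz":0.5,"rx":0,"ry":0,"rz":0},{"tx":7.5,"ty":-9.5,"tz":0.5,"rx":0,"ry":0,"rz":0},{"tx":10.5,"ty":-13.3,"tz":0.5,"rx":0,"ry":0,"rz":0},{"tx":13,"ty":-16.5,"tz":0.5,"rx":0,"ry":0,"rz":0},{"tx":14.8,"ty":-18.8,"tz":0.5,"rx":0,"ry":0,"rz":0},{"tx":15.5,"ty":-19.7,"tz":0.5,"rx":0,"ry":0,"rz":0},{"tx":15.5,"ty":-19.7,"tz":0.5,"rx":0,"ry":0,"rz":0},{"tx":15.5,"ty":-19.7,"tz":0.5,"rx":0,"ry":0,"rz":0},{"tx":15.5,"ty":-19.7,"tz":0.5,"rx":0,"ry":0,"rz":0}]'
python3 - <<'E'
from cap import *
for n in ('scene','top'):
    im,d=vision.get_image(n); cv2.imwrite(f'pics/{n}4.png',im); np.save(f'pics/{n}4.npy',d)
a=cv2.imread('pics/scene4.png')[130:270,180:360]; cv2.imwrite('pics/s4c.png',cv2.resize(a,None,fx=4.2,fy=4.2))
s=env.observe(); print(s['eef_pos'],s['wrist_force']); p=s['eef_pos']
print(capfit('scene',0,np.load('pics/scene4.npy'),p[:2],p[2]-.006))
E
```

```text
clock: 6.2
eef_pos: [0.6013, 0.0852, 0.1774]
ee_rot: [[-0.0, 0.922, -0.388], [0.0, -0.388, -0.922], [-1.0, -0.0, -0.0]]
wrist_force: [-0.9, 0.2, -1.3]
opening: 0.024
[0.60155279 0.08493485 0.17745416] [ 0.72130414  0.55091923 -1.09252151]
(254, np.float64(0.17238139260352114), np.float64(252.0), array([0.5998, 0.0871]), array([0.0007, 0.0007]))
```

View pics/s4c.png

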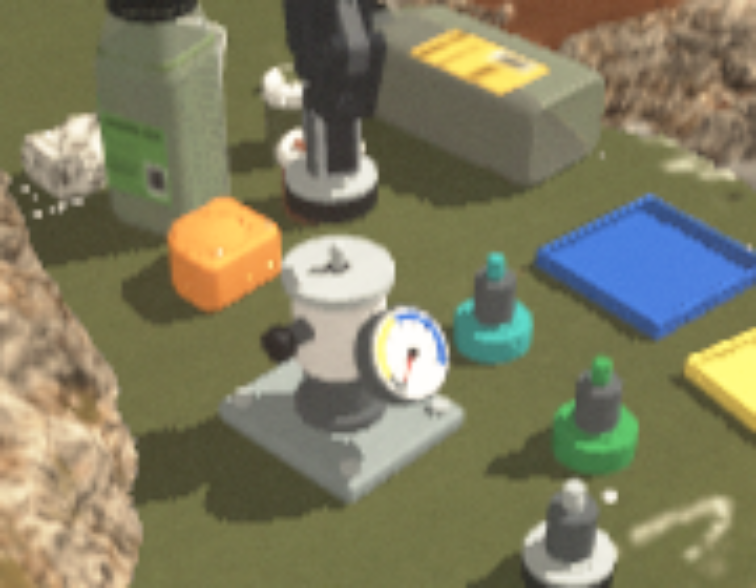

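Run:
```python
from h import *
for X in [(.6,.084,.111),(.6,.084,.127),(.6,.084,.154),(.6,.084,.171)]: print(X,np.round(proj('scene',X),2))
im=cv2.imread('pics/scene4.png'); 
for z,r in((.1715,.024),(.1545,.024)):
    for c in [(.601,.085),(.600,.0865)]:
        print(z,c,[np.round(proj('scene',(c[0]+s*.024*.624,c[1]+s*.024*.781,z)),1).tolist() for s in(1,-1)])
g=cv2.cvtColor(im,cv2.COLOR_BGR2GRAY)
for v in range(166,182,2): print(v,g[v,242:276].tolist())
for v in range(194,204,2): print(v,g[v,242:280].tolist())
```

```text
(0.6, 0.084, 0.111) [259.96 193.46]
(0.6, 0.084, 0.127) [259.81 187.58]
(0.6, 0.084, 0.154) [259.56 177.36]
(0.6, 0.084, 0.171) [259.39 170.72]
0.1715 (0.601, 0.085) [[247.7, 170.4], [269.8, 170.6]]
0.1715 (0.6, 0.0865) [[247.4, 170.8], [269.5, 171.0]]
0.1545 (0.601, 0.085) [[248.0, 177.0], [269.8, 177.2]]
0.1545 (0.6, 0.0865) [[247.7, 177.4], [269.5, 177.6]]
166 [74, 72, 76, 115, 180, 214, 241, 229, 228, 182, 154, 79, 84, 119, 140, 117, 54, 53, 59, 57, 54, 58, 75, 149, 171, 71, 72, 72, 67, 74, 73, 70, 68, 74]
168 [69, 70, 75, 89, 139, 178, 179, 172, 142, 142, 138, 79, 82, 114, 145, 119, 53, 54, 55, 55, 52, 56, 69, 160, 234, 231, 186, 104, 74, 74, 72, 75, 74, 75]
170 [93, 93, 95, 104, 110, 105, 147, 144, 142, 143, 138, 93, 81, 106, 145, 131, 52, 54, 59, 66, 66, 81, 99, 173, 236, 236, 234, 181, 76, 77, 70, 73, 71, 73]
172 [110, 109, 111, 111, 110, 98, 141, 142, 144, 143, 147, 143, 128, 129, 147, 143, 134, 145, 143, 152, 203, 190, 207, 237, 236, 237, 234, 209, 75, 72, 70, 72, 76, 75]
174 [110, 110, 111, 109, 107, 84, 84, 142, 148, 147, 143, 144, 142, 148, 149, 148, 148, 150, 151, 164, 
[... 796 characters left out ...]
 235, 234, 236, 238, 236, 237, 236, 235, 236, 236, 235, 236, 235, 234, 234, 230, 217, 112, 113, 118, 113, 114, 114]
198 [111, 111, 110, 109, 111, 118, 142, 146, 163, 211, 233, 235, 236, 236, 236, 237, 236, 237, 236, 235, 236, 236, 236, 236, 235, 235, 235, 236, 230, 219, 203, 138, 114, 116, 116, 120, 117, 114]
200 [113, 113, 113, 112, 114, 117, 122, 134, 145, 156, 189, 209, 215, 225, 231, 230, 237, 237, 237, 235, 235, 226, 225, 218, 208, 206, 199, 183, 203, 212, 123, 114, 113, 115, 116, 115, 112, 114]
202 [113, 111, 111, 110, 109, 110, 114, 143, 171, 167, 161, 154, 153, 151, 150, 151, 151, 153, 149, 149, 151, 154, 150, 155, 167, 172, 182, 187, 229, 246, 111, 111, 123, 130, 122, 122, 124, 121]
```

```bash
python3 -m crank '[{"tx":0,"ty":-0.25,"tz":-0.7,"rx":0,"ry":0,"rz":0},{"tx":0,"ty":-0.25,"tz":-1.5,"rx":0,"ry":0,"rz":0},{"tx":0,"ty":-0.25,"tz":-2.2,"rx":0,"ry":0,"rz":0},{"tx":0,"ty":-0.25,"tz":-2.2,"rx":0,"ry":0,"rz":0},{"tx":0,"ty":-0.25,"tz":-2.2,"rx":0,"ry":0,"rz":0},{"tx":0,"ty":-0.25,"tz":-2.2,"rx":0,"ry":0,"rz":0}]'
python3 - <<'E'
from cap import *
for n in ('scene','top'):
    im,d=vision.get_image(n); cv2.imwrite(f'pics/{n}5.png',im); np.save(f'pics/{n}5.npy',d)
a=cv2.imread('pics/scene5.png')[150:230,220:320]; cv2.imwrite('pics/s5c.png',cv2.resize(a,None,fx=7,fy=7,interpolation=cv2.INTER_CUBIC))
s=env.observe(); print(s['eef_pos'],s['wrist_force']); p=s['eef_pos']
print(capfit('scene',0,np.load('pics/scene5.npy'),p[:2],p[2]-.0055))
E
```

```text
clock: 7.05
eef_pos: [0.6022, 0.0817, 0.1556]
ee_rot: [[0.001, 0.921, -0.389], [0.0, -0.389, -0.921], [-1.0, 0.001, -0.0]]
wrist_force: [-0.0, 0.8, -1.9]
opening: 0.0244
[0.60214266 0.08174606 0.15559455] [-0.24813773 -0.42855855 -2.09812091]
(241, np.float64(0.15066559344474692), np.float64(239.0), array([0.6011, 0.0832]), array([0.0007, 0.0005]))
```

View pics/s5c.png

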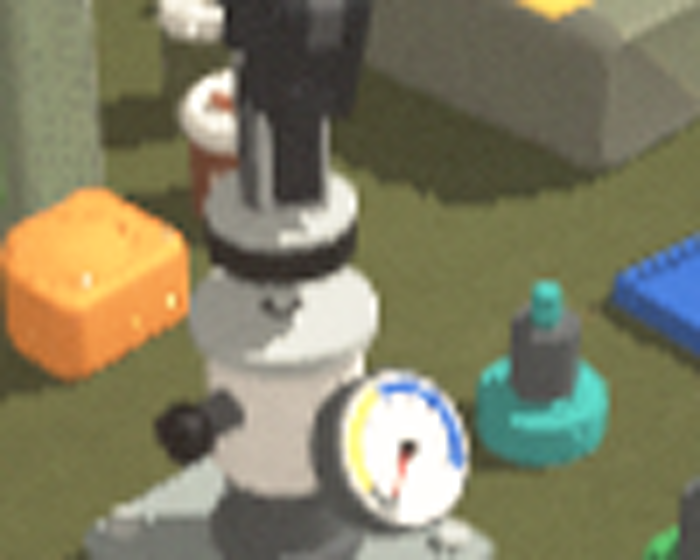

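```bash
python3 -m crank '[{"tx":0,"ty":0,"tz":-0.3,"rx":0,"ry":0,"rz":0},{"tx":0,"ty":0,"tz":-0.6,"rx":0,"ry":0,"rz":0},{"tx":0,"ty":0,"tz":-0.9,"rx":0,"ry":0,"rz":0},{"tx":0,"ty":0,"tz":-1.2,"rx":0,"ry":0,"rz":0},{"tx":0,"ty":0,"tz":-1.45,"rx":0,"ry":0,"rz":0},{"tx":0,"ty":0,"tz":-1.65,"rx":0,"ry":0,"rz":0},{"tx":0,"ty":0,"tz":-1.8,"rx":0,"ry":0,"rz":0},{"tx":0,"ty":0,"tz":-1.8,"rx":0,"ry":0,"rz":0},{"tx":0,"ty":0,"tz":-1.8,"rx":0,"ry":0,"rz":0}]'
python3 - <<'E'
from h import *
f=[]
for i in range(4):
    im,d=vision.get_image('scene'); s=env.observe(); f.append(s['wrist_force'])
print(np.mean(f,0),np.std(f,0),s['eef_pos'])
cv2.imwrite('pics/scene6.png',im); a=im[150:230,220:320]; cv2.imwrite('pics/s6c.png',cv2.resize(a,None,fx=7,fy=7,interpolation=cv2.INTER_CUBIC))
E
```

```text
clock: 8.28
eef_pos: [0.602, 0.0817, 0.1375]
ee_rot: [[0.0, 0.921, -0.389], [0.0, -0.389, -0.921], [-1.0, 0.0, -0.0]]
wrist_force: [-2.0, 0.3, 3.9]
opening: 0.0241
[-1.24389142 -0.1146004   3.81561443] [0.37550082 0.23114776 0.06002776] [0.60200413 0.08171559 0.13742149]
```

View pics/s6c.png

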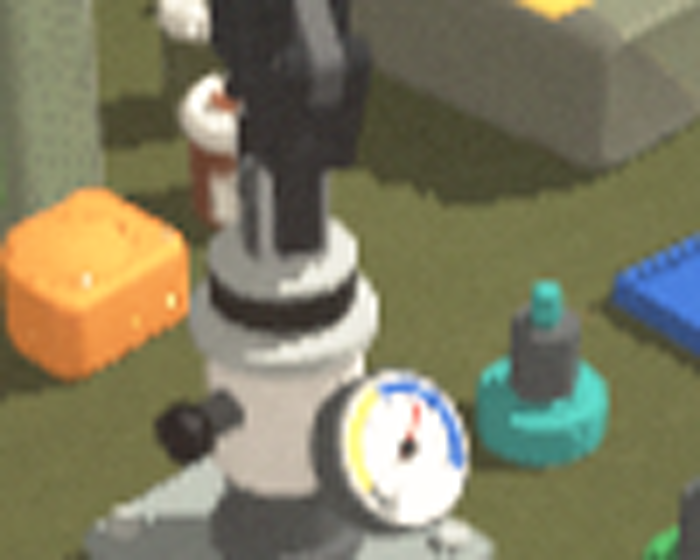

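```bash
python3 -m crank '[{"tx":0,"ty":0,"tz":-0.03,"rx":0,"ry":0,"rz":0},{"tx":0,"ty":0,"tz":-0.06,"rx":0,"ry":0,"rz":0},{"tx":0,"ty":0,"tz":-0.06,"rx":0,"ry":0,"rz":0},{"tx":0,"ty":0,"tz":-0.06,"rx":0,"ry":0,"rz":0}]'
```

```text
clock: 8.98
eef_pos: [0.602, 0.0817, 0.1367]
ee_rot: [[0.0, 0.921, -0.389], [0.0, -0.389, -0.921], [-1.0, 0.0, -0.0]]
wrist_force: [-1.1, -1.2, 3.6]
opening: 0.0243
```

```bash
python3 -m crank '[{"tx":0,"ty":0,"tz":-0.04,"rx":0,"ry":0,"rz":0},{"tx":0,"ty":0,"tz":-0.08,"rx":0,"ry":0,"rz":0},{"tx":0,"ty":0,"tz":-0.08,"rx":0,"ry":0,"rz":0},{"tx":0,"ty":0,"tz":-0.08,"rx":0,"ry":0,"rz":0}]'
```

```text
clock: 9.48
eef_pos: [0.602, 0.0817, 0.1359]
ee_rot: [[0.0, 0.921, -0.389], [0.0, -0.389, -0.921], [-1.0, 0.0, -0.0]]
wrist_force: [-0.0, -0.9, 4.2]
opening: 0.0241
```

```bash
for i in 1; do python3 -m crank '[{"tx":0,"ty":0,"tz":-0.05,"rx":0,"ry":0,"rz":0},{"tx":0,"ty":0,"tz":-0.1,"rx":0,"ry":0,"rz":0},{"tx":0,"ty":0,"tz":-0.1,"rx":0,"ry":0,"rz":0},{"tx":0,"ty":0,"tz":-0.1,"rx":0,"ry":0,"rz":0}]'; done
```

```text
clock: 9.98
eef_pos: [0.6019, 0.0817, 0.1349]
ee_rot: [[0.0, 0.921, -0.389], [-0.0, -0.389, -0.921], [-1.0, 0.0, -0.0]]
wrist_force: [-1.7, 0.3, 4.9]
opening: 0.024
```

```bash
python3 -m crank '[{"tx":0,"ty":0,"tz":-0.03,"rx":0,"ry":0,"rz":0},{"tx":0,"ty":0,"tz":-0.06,"rx":0,"ry":0,"rz":0},{"tx":0,"ty":0,"tz":-0.06,"rx":0,"ry":0,"rz":0}]'
python3 -m crank '[{"tx":0,"ty":0,"tz":-0.03,"rx":0,"ry":0,"rz":0},{"tx":0,"ty":0,"tz":-0.06,"rx":0,"ry":0,"rz":0},{"tx":0,"ty":0,"tz":-0.06,"rx":0,"ry":0,"rz":0}]'
```

```text
clock: 10.35
eef_pos: [0.6019, 0.0817, 0.1343]
ee_rot: [[0.0, 0.921, -0.389], [-0.0, -0.389, -0.921], [-1.0, 0.0, 0.0]]
wrist_force: [-1.4, 0.1, 4.7]
opening: 0.0242
clock: 10.72
eef_pos: [0.6019, 0.0817, 0.1337]
ee_rot: [[0.0, 0.921, -0.389], [0.0, -0.389, -0.921], [-1.0, 0.0, -0.0]]
wrist_force: [-1.2, 0.8, 4.7]
opening: 0.024
```

```bash
python3 -m crank '[{"tx":0,"ty":0,"tz":-0.025,"rx":0,"ry":0,"rz":0},{"tx":0,"ty":0,"tz":-0.05,"rx":0,"ry":0,"rz":0},{"tx":0,"ty":0,"tz":-0.05,"rx":0,"ry":0,"rz":0}]'
python3 - <<'E'
from h import *
f=[]
for i in range(3):
    im,d=vision.get_image('scene'); s=env.observe(); f.append(s['wrist_force'])
print(np.mean(f,0),s['eef_pos'])
cv2.imwrite('pics/scene7.png',im); a=im[150:230,220:320]; cv2.imwrite('pics/s7c.png',cv2.resize(a,None,fx=7,fy=7,interpolation=cv2.INTER_CUBIC))
E
```

```text
clock: 11.1
eef_pos: [0.602, 0.0817, 0.1334]
ee_rot: [[0.0, 0.921, -0.389], [0.0, -0.389, -0.921], [-1.0, 0.0, -0.0]]
wrist_force: [-1.5, 0.3, 5.8]
opening: 0.0244
[-1.71345936  0.32724537  5.73446502] [0.60191633 0.081692   0.13337612]
```

View pics/s7c.png

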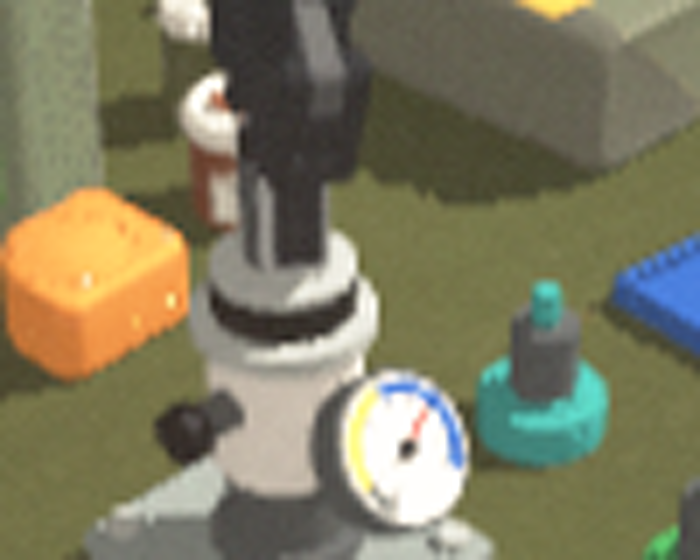

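```bash
python3 -m crank '[{"tx":0,"ty":0,"tz":-0.02,"rx":0,"ry":0,"rz":0},{"tx":0,"ty":0,"tz":-0.04,"rx":0,"ry":0,"rz":0},{"tx":0,"ty":0,"tz":-0.04,"rx":0,"ry":0,"rz":0}]'
```

```text
clock: 11.62
eef_pos: [0.6019, 0.0817, 0.1332]
ee_rot: [[0.0, 0.921, -0.389], [0.0, -0.389, -0.921], [-1.0, 0.0, -0.0]]
wrist_force: [-1.7, -1.0, 7.1]
opening: 0.0243
```

```bash
python3 -m crank '[{"tx":0,"ty":0,"tz":-0.03,"rx":0,"ry":0,"rz":0},{"tx":0,"ty":0,"tz":-0.07,"rx":0,"ry":0,"rz":0},{"tx":0,"ty":0,"tz":-0.1,"rx":0,"ry":0,"rz":0},{"tx":0,"ty":0,"tz":-0.1,"rx":0,"ry":0,"rz":0}]'
```

```text
clock: 12.12
eef_pos: [0.6019, 0.0817, 0.1328]
ee_rot: [[0.001, 0.921, -0.389], [0.0, -0.389, -0.921], [-1.0, 0.001, -0.0]]
wrist_force: [-3.0, -1.1, 10.9]
opening: 0.0239
```

Total about 12 N: a bit more, then hold a second.

```bash
python3 -m crank '[{"tx":0,"ty":0,"tz":-0.04,"rx":0,"ry":0,"rz":0},{"tx":0,"ty":0,"tz":-0.04,"rx":0,"ry":0,"rz":0},{"tx":0,"ty":0,"tz":-0.04,"rx":0,"ry":0,"rz":0},{"tx":0,"ty":0,"tz":-0.04,"rx":0,"ry":0,"rz":0},{"tx":0,"ty":0,"tz":-0.04,"rx":0,"ry":0,"rz":0},{"tx":0,"ty":0,"tz":-0.04,"rx":0,"ry":0,"rz":0},{"tx":0,"ty":0,"tz":-0.04,"rx":0,"ry":0,"rz":0},{"tx":0,"ty":0,"tz":-0.04,"rx":0,"ry":0,"rz":0}]'
python3 - <<'E'
from cap import *
f=[]
for i in range(3):
    im,d=vision.get_image('scene'); s=env.observe(); f.append(s['wrist_force'])
p=s['eef_pos']; print(np.mean(f,0),p, s['moment'])
print(capfit('scene',0,d,p[:2],p[2]-.0055))
cv2.imwrite('pics/scene8.png',im); a=im[150:230,220:320]; cv2.imwrite('pics/s8c.png',cv2.resize(a,None,fx=7,fy=7,interpolation=cv2.INTER_CUBIC))
E
```

```text
clock: 13.12
eef_pos: [0.602, 0.0817, 0.1327]
ee_rot: [[0.001, 0.921, -0.389], [0.0, -0.389, -0.921], [-1.0, 0.001, -0.0]]
wrist_force: [-4.3, -0.1, 12.8]
opening: 0.0242
[-4.20814453 -0.17201728 12.7081894 ] [0.60198834 0.08169115 0.13263864] [-0.0386561   0.91588667 -0.07078497]
(375, np.float64(0.12764349092161975), np.float64(306.0), array([0.5927, 0.0884]), array([0.0005, 0.0009]))
```

View pics/s8c.png

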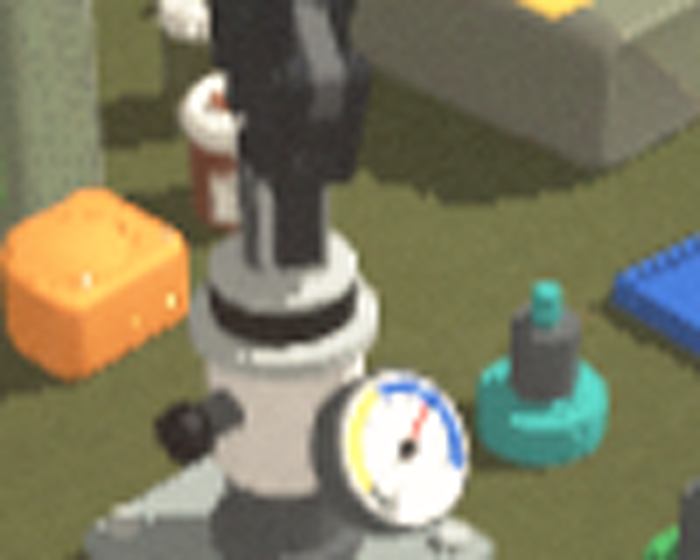

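```bash
python3 -m crank '[{"tx":0,"ty":0,"tz":0.3,"rx":0,"ry":0,"rz":0},{"tx":0,"ty":0,"tz":1,"rx":0,"ry":0,"rz":0},{"tx":0,"ty":0,"tz":2.5,"rx":0,"ry":0,"rz":0},{"tx":0,"ty":-1,"tz":4,"rx":0,"ry":0,"rz":0},{"tx":0,"ty":-4,"tz":4.5,"rx":0,"ry":0,"rz":0},{"tx":0,"ty":-8,"tz":4.5,"rx":0,"ry":0,"rz":0},{"tx":0,"ty":-12,"tz":4.5,"rx":0,"ry":0,"rz":0},{"tx":0,"ty":-16,"tz":4.5,"rx":0,"ry":0,"rz":0},{"tx":0,"ty":-20,"tz":3,"rx":0,"ry":0,"rz":0},{"tx":-0.1,"ty":-23.5,"tz":0,"rx":0,"ry":0,"rz":0}]'
python3 -m crank '[{"tx":0,"ty":-1.5,"tz":-2,"rx":0,"ry":0,"rz":0},{"tx":0,"ty":-1.5,"tz":-4,"rx":0,"ry":0,"rz":0},{"tx":0,"ty":-1.5,"tz":-5,"rx":0,"ry":0,"rz":0},{"tx":0,"ty":-1.5,"tz":-5,"rx":0,"ry":0,"rz":0}]'
python3 - <<'E'
from cap import *
im,d=vision.get_image('scene'); s=env.observe()
p=s['eef_pos']; print(p,s['wrist_force']); print(capfit('scene',0,d,p[:2],p[2]-.0055))
cv2.imwrite('pics/scene9.png',im); a=im[120:240,250:400]; cv2.imwrite('pics/s9c.png',cv2.resize(a,None,fx=5,fy=5,interpolation=cv2.INTER_CUBIC))
E
```

```text
clock: 14.52
eef_pos: [0.6021, -0.1559, 0.1331]
ee_rot: [[0.004, 0.921, -0.39], [-0.001, -0.39, -0.921], [-1.0, 0.004, -0.0]]
wrist_force: [0.2, 0.0, -2.4]
opening: 0.0244
clock: 15.02
eef_pos: [0.6004, -0.1677, 0.0809]
ee_rot: [[-0.001, 0.921, -0.389], [0.001, -0.389, -0.921], [-1.0, -0.001, 0.0]]
wrist_force: [0.4, -0.1, -0.6]
opening: 0.024
[ 0.60110084 -0.16784924  0.08175162] [ 0.55707855  0.20757628 -1.48884378]
(169, np.float64(0.0764001907241031), np.float64(167.0), array([ 0.5988, -0.1652]), array([0.0005, 0.0005]))
```

View pics/s9c.png

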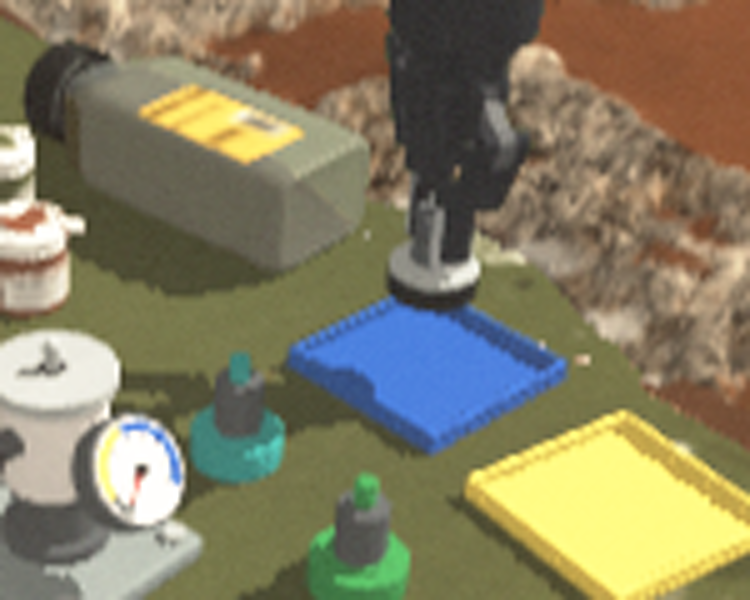

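```bash
python3 -m crank '[{"tx":0,"ty":0,"tz":-2,"rx":0,"ry":0,"rz":0},{"tx":0,"ty":0,"tz":-3.8,"rx":0,"ry":0,"rz":0},{"tx":0,"ty":0,"tz":-4.6,"rx":0,"ry":0,"rz":0},{"tx":0,"ty":0,"tz":-5,"rx":0,"ry":0,"rz":0},{"tx":0,"ty":0,"tz":-5.2,"rx":0,"ry":0,"rz":0},{"tx":0,"ty":0,"tz":-5.3,"rx":0,"ry":0,"rz":0},{"tx":0,"ty":0,"tz":-5.3,"rx":0,"ry":0,"rz":0}]'
```

```text
clock: 15.95
eef_pos: [0.6011, -0.1684, 0.0287]
ee_rot: [[0.0, 0.921, -0.389], [-0.0, -0.389, -0.921], [-1.0, 0.0, -0.0]]
wrist_force: [0.3, -0.6, -1.2]
opening: 0.0237
```

```bash
python3 -m crank '[{"tx":0,"ty":0,"tz":-0.1,"rx":0,"ry":0,"rz":0},{"tx":0,"ty":0,"tz":-0.2,"rx":0,"ry":0,"rz":0},{"tx":0,"ty":0,"tz":-0.2,"rx":0,"ry":0,"rz":0}]'
```

```text
clock: 16.32
eef_pos: [0.6011, -0.1683, 0.027]
ee_rot: [[0.001, 0.921, -0.389], [-0.0, -0.389, -0.921], [-1.0, 0.001, -0.0]]
wrist_force: [-2.3, 1.0, 4.4]
opening: 0.0246
```

```bash
python3 -m crank '[{"tx":0,"ty":0,"tz":0,"rx":0,"ry":0,"rz":0},{"tx":0,"ty":0,"tz":0,"rx":0,"ry":0,"rz":0},{"tx":0,"ty":0,"tz":0,"rx":0,"ry":0,"rz":0},{"tx":0,"ty":0,"tz":0,"rx":0,"ry":0,"rz":0}]' 5
python3 -m crank '[{"tx":0,"ty":0,"tz":1,"rx":0,"ry":0,"rz":0},{"tx":0,"ty":0,"tz":3,"rx":0,"ry":0,"rz":0},{"tx":0,"ty":0,"tz":6,"rx":0,"ry":0,"rz":0},{"tx":0,"ty":0,"tz":10,"rx":0,"ry":0,"rz":0},{"tx":-1,"ty":1,"tz":12,"rx":0,"ry":0,"rz":0}]'
python3 - <<'E'
from cap import *
im,d=vision.get_image('scene'); s=env.observe(); print(s['eef_pos'],s['wrist_force'])
cv2.imwrite('pics/scene10.png',im); a=im[120:280,230:430]; cv2.imwrite('pics/s10c.png',cv2.resize(a,None,fx=3.9,fy=3.9,interpolation=cv2.INTER_CUBIC))
E
```

```text
clock: 16.82
eef_pos: [0.6009, -0.1683, 0.0263]
ee_rot: [[-0.0, 0.921, -0.389], [0.0, -0.389, -0.921], [-1.0, -0.0, -0.0]]
wrist_force: [-0.7, -0.3, -0.2]
opening: 0.05
clock: 17.45
eef_pos: [0.5924, -0.1588, 0.1493]
ee_rot: [[0.004, 0.921, -0.39], [-0.001, -0.39, -0.921], [-1.0, 0.004, -0.001]]
wrist_force: [0.2, 0.7, 0.1]
opening: 0.0502
[ 0.59127596 -0.15730113  0.15092444] [-1.33543616  0.99181907  2.56256141]
```

View pics/s10c.png

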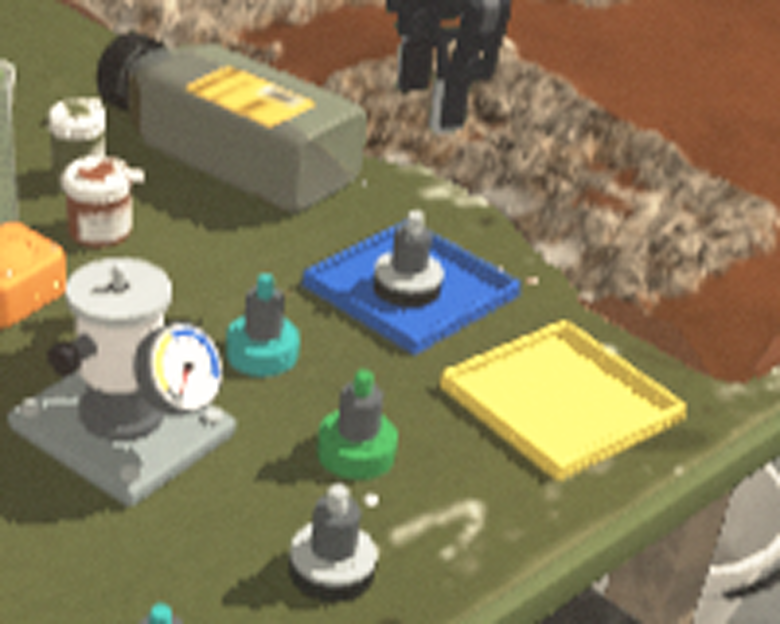

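```bash
python3 -m crank '[{"tx":-2.5,"ty":3.4,"tz":0,"rx":0,"ry":0,"rz":0},{"tx":-5.5,"ty":7.5,"tz":0,"rx":0,"ry":0,"rz":0},{"tx":-8.5,"ty":11.6,"tz":0,"rx":0,"ry":0,"rz":0},{"tx":-11.5,"ty":15.7,"tz":0,"rx":0,"ry":0,"rz":0},{"tx":-14.5,"ty":19.8,"tz":0,"rx":0,"ry":0,"rz":0},{"tx":-16.1,"ty":22,"tz":-1,"rx":0,"ry":0,"rz":0},{"tx":-16.1,"ty":22,"tz":-3,"rx":0,"ry":0,"rz":0},{"tx":-16.1,"ty":22,"tz":-5,"rx":0,"ry":0,"rz":0},{"tx":-16.1,"ty":22,"tz":-5,"rx":0,"ry":0,"rz":0}]'
```

```text
clock: 18.62
eef_pos: [0.4273, 0.0617, 0.0946]
ee_rot: [[-0.004, 0.921, -0.389], [-0.001, -0.389, -0.921], [-1.0, -0.004, 0.002]]
wrist_force: [-0.2, 0.1, -0.1]
opening: 0.0502
```

```bash
python3 -m crank '[{"tx":0.1,"ty":0.05,"tz":0,"rx":0,"ry":0,"rz":0},{"tx":0.1,"ty":0.05,"tz":-1.5,"rx":0,"ry":0,"rz":0},{"tx":0.1,"ty":0.05,"tz":-3.5,"rx":0,"ry":0,"rz":0},{"tx":0.1,"ty":0.05,"tz":-5.5,"rx":0,"ry":0,"rz":0},{"tx":0.1,"ty":0.05,"tz":-7.1,"rx":0,"ry":0,"rz":0},{"tx":0.1,"ty":0.05,"tz":-7.1,"rx":0,"ry":0,"rz":0},{"tx":0.1,"ty":0.05,"tz":-7.1,"rx":0,"ry":0,"rz":0}]'
python3 - <<'E'
from h import *
im,d=vision.get_image('scene'); cv2.imwrite('pics/scene11.png',im); print(env.observe()['eef_pos'])
a=im[200:300,250:390]; cv2.imwrite('pics/s11c.png',cv2.resize(a,None,fx=5.6,fy=5.6))
E
```

```text
clock: 19.5
eef_pos: [0.4312, 0.0622, 0.0257]
ee_rot: [[0.0, 0.921, -0.39], [0.0, -0.39, -0.921], [-1.0, 0.0, -0.0]]
wrist_force: [0.3, -0.2, -0.0]
opening: 0.05
[0.43149214 0.06222479 0.02590151]
```

View pics/s11c.png

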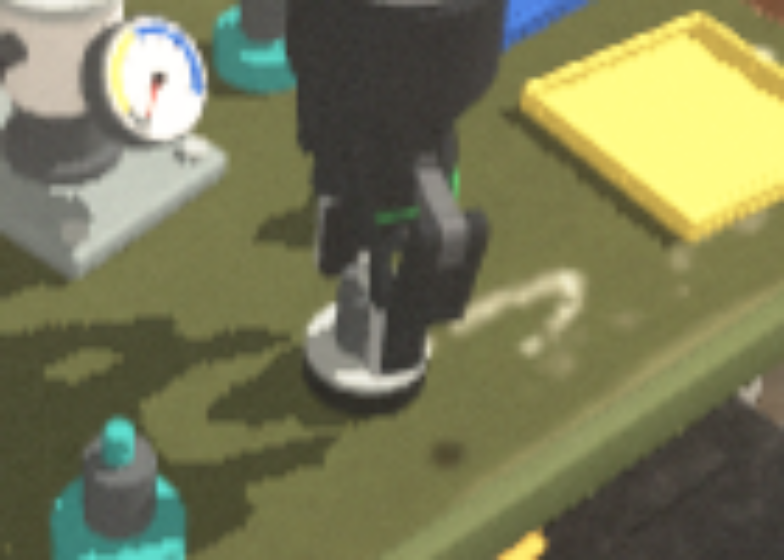

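```bash
python3 -m crank '[{"tx":-0.1,"ty":0.05,"tz":-0.25,"rx":0,"ry":0,"rz":0},{"tx":-0.1,"ty":0.05,"tz":-0.25,"rx":0,"ry":0,"rz":0},{"tx":-0.1,"ty":0.05,"tz":-0.25,"rx":0,"ry":0,"rz":0}]'
python3 -m crank '[{"tx":0,"ty":0,"tz":0,"rx":0,"ry":0,"rz":0},{"tx":0,"ty":0,"tz":0,"rx":0,"ry":0,"rz":0},{"tx":0,"ty":0,"tz":0,"rx":0,"ry":0,"rz":0},{"tx":0,"ty":0,"tz":0,"rx":0,"ry":0,"rz":0},{"tx":0,"ty":0,"tz":0,"rx":0,"ry":0,"rz":0},{"tx":0,"ty":0,"tz":0,"rx":0,"ry":0,"rz":0}]' 1.5 60
python3 -m crank '[{"tx":0,"ty":0,"tz":1,"rx":0,"ry":0,"rz":0},{"tx":0,"ty":0,"tz":3,"rx":0,"ry":0,"rz":0},{"tx":0,"ty":0,"tz":6,"rx":0,"ry":0,"rz":0},{"tx":0,"ty":0,"tz":9,"rx":0,"ry":0,"rz":0},{"tx":0,"ty":0,"tz":12,"rx":0,"ry":0,"rz":0},{"tx":0,"ty":0,"tz":14,"rx":0,"ry":0,"rz":0},{"tx":0,"ty":0,"tz":15.5,"rx":0,"ry":0,"rz":0},{"tx":0,"ty":0,"tz":15.5,"rx":0,"ry":0,"rz":0},{"tx":0,"ty":0,"tz":15.5,"rx":0,"ry":0,"rz":0}]'
```

```text
clock: 19.92
eef_pos: [0.43, 0.0627, 0.0231]
ee_rot: [[0.0, 0.921, -0.389], [0.0, -0.389, -0.921], [-1.0, 0.0, -0.0]]
wrist_force: [0.4, -0.4, 0.1]
opening: 0.0499
clock: 20.68
eef_pos: [0.4301, 0.0627, 0.0232]
ee_rot: [[0.0, 0.921, -0.389], [-0.0, -0.389, -0.921], [-1.0, 0.0, -0.0]]
wrist_force: [-1.5, -1.0, 4.9]
opening: 0.0246
clock: 21.8
eef_pos: [0.4293, 0.0626, 0.1771]
ee_rot: [[-0.001, 0.921, -0.389], [-0.0, -0.389, -0.921], [-1.0, -0.001, 0.001]]
wrist_force: [-0.1, -0.2, -2.5]
opening: 0.024
```

```bash
python3 -m crank '[{"tx":2,"ty":0.2,"tz":0,"rx":0,"ry":0,"rz":0},{"tx":5,"ty":0.5,"tz":0,"rx":0,"ry":0,"rz":0},{"tx":8.5,"ty":1,"tz":0,"rx":0,"ry":0,"rz":0},{"tx":12,"ty":1.4,"tz":0,"rx":0,"ry":0,"rz":0},{"tx":15,"ty":1.7,"tz":0,"rx":0,"ry":0,"rz":0},{"tx":16.7,"ty":1.9,"tz":0,"rx":0,"ry":0,"rz":0},{"tx":17.2,"ty":1.9,"tz":-1,"rx":0,"ry":0,"rz":0},{"tx":17.2,"ty":1.9,"tz":-2.1,"rx":0,"ry":0,"rz":0},{"tx":17.2,"ty":1.9,"tz":-2.1,"rx":0,"ry":0,"rz":0},{"tx":17.2,"ty":1.9,"tz":-2.1,"rx":0,"ry":0,"rz":0}]'
python3 - <<'E'
from cap import *
f=[]
for i in range(4):
    im,d=vision.get_image('scene'); s=env.observe(); f.append(s['wrist_force'])
print(np.mean(f,0))
cv2.imwrite('pics/scene12.png',im)
a=im[150:230,220:320]; cv2.imwrite('pics/s12c.png',cv2.resize(a,None,fx=7,fy=7,interpolation=cv2.INTER_CUBIC))
p=s['eef_pos']; print(p,capfit('scene',0,d,p[:2],p[2]-.0055))
E
```

```text
clock: 23.05
eef_pos: [0.6012, 0.0816, 0.1569]
ee_rot: [[-0.001, 0.921, -0.389], [-0.0, -0.389, -0.921], [-1.0, -0.0, 0.0]]
wrist_force: [0.1, -0.8, -1.2]
opening: 0.0241
[ 0.17907301  0.28899332 -1.60093717]
[0.60209358 0.08172343 0.15751775] (244, np.float64(0.15229345985837348), np.float64(240.0), array([0.5998, 0.0827]), array([0.0007, 0.0008]))
```

View pics/s12c.png

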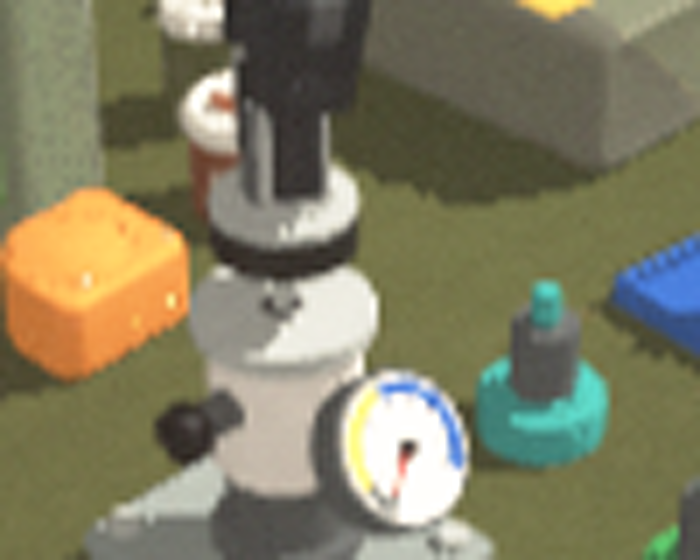

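```bash
python3 -m crank '[{"tx":0,"ty":0,"tz":-0.4,"rx":0,"ry":0,"rz":0},{"tx":0,"ty":0,"tz":-0.8,"rx":0,"ry":0,"rz":0},{"tx":0,"ty":0,"tz":-1.1,"rx":0,"ry":0,"rz":0},{"tx":0,"ty":0,"tz":-1.4,"rx":0,"ry":0,"rz":0},{"tx":0,"ty":0,"tz":-1.65,"rx":0,"ry":0,"rz":0},{"tx":0,"ty":0,"tz":-1.9,"rx":0,"ry":0,"rz":0},{"tx":0,"ty":0,"tz":-2.0,"rx":0,"ry":0,"rz":0},{"tx":0,"ty":0,"tz":-2.1,"rx":0,"ry":0,"rz":0},{"tx":0,"ty":0,"tz":-2.1,"rx":0,"ry":0,"rz":0},{"tx":0,"ty":0,"tz":-2.1,"rx":0,"ry":0,"rz":0}]'
```

```text
clock: 24.5
eef_pos: [0.6019, 0.0817, 0.136]
ee_rot: [[0.0, 0.921, -0.389], [-0.0, -0.389, -0.921], [-1.0, 0.0, -0.0]]
wrist_force: [-0.9, -0.7, 0.9]
opening: 0.0241
```

```bash
python3 -m crank '[{"tx":0,"ty":0,"tz":-0.06,"rx":0,"ry":0,"rz":0},{"tx":0,"ty":0,"tz":-0.12,"rx":0,"ry":0,"rz":0},{"tx":0,"ty":0,"tz":-0.15,"rx":0,"ry":0,"rz":0},{"tx":0,"ty":0,"tz":-0.15,"rx":0,"ry":0,"rz":0}]'
```

```text
clock: 25.0
eef_pos: [0.6019, 0.0817, 0.1344]
ee_rot: [[-0.0, 0.921, -0.389], [-0.0, -0.389, -0.921], [-1.0, -0.0, 0.0]]
wrist_force: [0.3, -0.3, 0.6]
opening: 0.0247
```

```bash
python3 -m crank '[{"tx":0,"ty":0,"tz":-0.04,"rx":0,"ry":0,"rz":0},{"tx":0,"ty":0,"tz":-0.08,"rx":0,"ry":0,"rz":0},{"tx":0,"ty":0,"tz":-0.08,"rx":0,"ry":0,"rz":0},{"tx":0,"ty":0,"tz":-0.08,"rx":0,"ry":0,"rz":0}]'
```

```text
clock: 25.5
eef_pos: [0.602, 0.0817, 0.1337]
ee_rot: [[0.0, 0.921, -0.389], [0.0, -0.389, -0.921], [-1.0, 0.0, -0.0]]
wrist_force: [-0.6, -0.3, 2.3]
opening: 0.0242
```

```bash
python3 -m crank '[{"tx":0,"ty":0,"tz":-0.04,"rx":0,"ry":0,"rz":0},{"tx":0,"ty":0,"tz":-0.08,"rx":0,"ry":0,"rz":0},{"tx":0,"ty":0,"tz":-0.12,"rx":0,"ry":0,"rz":0},{"tx":0,"ty":0,"tz":-0.12,"rx":0,"ry":0,"rz":0}]'
```

```text
clock: 26.0
eef_pos: [0.602, 0.0817, 0.1331]
ee_rot: [[0.001, 0.921, -0.389], [0.0, -0.389, -0.921], [-1.0, 0.0, -0.0]]
wrist_force: [-1.8, -1.0, 6.7]
opening: 0.0238
```

```bash
python3 -m crank '[{"tx":0,"ty":0,"tz":-0.04,"rx":0,"ry":0,"rz":0},{"tx":0,"ty":0,"tz":-0.08,"rx":0,"ry":0,"rz":0},{"tx":0,"ty":0,"tz":-0.12,"rx":0,"ry":0,"rz":0},{"tx":0,"ty":0,"tz":-0.15,"rx":0,"ry":0,"rz":0},{"tx":0,"ty":0,"tz":-0.15,"rx":0,"ry":0,"rz":0},{"tx":0,"ty":0,"tz":-0.15,"rx":0,"ry":0,"rz":0},{"tx":0,"ty":0,"tz":-0.15,"rx":0,"ry":0,"rz":0},{"tx":0,"ty":0,"tz":-0.15,"rx":0,"ry":0,"rz":0},{"tx":0,"ty":0,"tz":-0.15,"rx":0,"ry":0,"rz":0},{"tx":0,"ty":0,"tz":-0.15,"rx":0,"ry":0,"rz":0}]'
python3 - <<'E'
from h import *
f=[]
for i in range(6):
    im,d=vision.get_image('scene'); s=env.observe(); f.append(s['wrist_force'])
print(np.mean(f,0),s['eef_pos'])
cv2.imwrite('pics/scene13.png',im); a=im[150:230,220:320]; cv2.imwrite('pics/s13c.png',cv2.resize(a,None,fx=7,fy=7,interpolation=cv2.INTER_CUBIC))
E
```

```text
clock: 27.25
eef_pos: [0.602, 0.0817, 0.1325]
ee_rot: [[0.001, 0.921, -0.389], [0.0, -0.389, -0.921], [-1.0, 0.001, -0.001]]
wrist_force: [-5.1, -0.8, 12.7]
opening: 0.0239
[-4.46213725 -1.12552695 13.17082905] [0.60200479 0.08174964 0.13247898]
```

View pics/s13c.png

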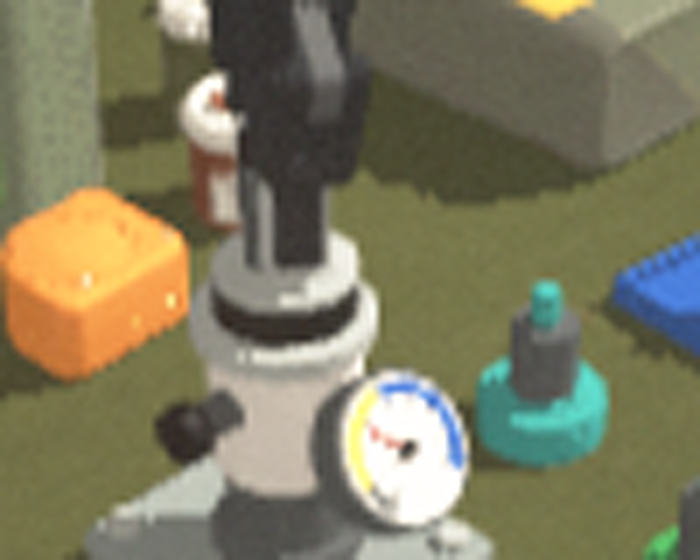

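```bash
python3 -m crank '[{"tx":0,"ty":0,"tz":0.3,"rx":0,"ry":0,"rz":0},{"tx":0,"ty":0,"tz":1,"rx":0,"ry":0,"rz":0},{"tx":0,"ty":0,"tz":2.5,"rx":0,"ry":0,"rz":0},{"tx":-0.5,"ty":-1,"tz":4,"rx":0,"ry":0,"rz":0},{"tx":-2.5,"ty":-4,"tz":4.5,"rx":0,"ry":0,"rz":0},{"tx":-5,"ty":-8,"tz":4.5,"rx":0,"ry":0,"rz":0},{"tx":-7.6,"ty":-12,"tz":4.5,"rx":0,"ry":0,"rz":0},{"tx":-10.2,"ty":-16,"tz":4.5,"rx":0,"ry":0,"rz":0},{"tx":-12.8,"ty":-20,"tz":3,"rx":0,"ry":0,"rz":0},{"tx":-14.8,"ty":-23.2,"tz":0,"rx":0,"ry":0,"rz":0}]'
python3 -m crank '[{"tx":-0.4,"ty":-0.6,"tz":-2,"rx":0,"ry":0,"rz":0},{"tx":-0.4,"ty":-0.6,"tz":-4,"rx":0,"ry":0,"rz":0},{"tx":-0.4,"ty":-0.6,"tz":-5.5,"rx":0,"ry":0,"rz":0},{"tx":-0.4,"ty":-0.6,"tz":-5.5,"rx":0,"ry":0,"rz":0},{"tx":-0.4,"ty":-0.6,"tz":-5.5,"rx":0,"ry":0,"rz":0}]'
python3 - <<'E'
from cap import *
im,d=vision.get_image('scene'); s=env.observe()
p=s['eef_pos']; print(p,s['wrist_force']); print(capfit('scene',0,d,p[:2],p[2]-.0055))
cv2.imwrite('pics/scene14.png',im); a=im[150:270,280:430]; cv2.imwrite('pics/s14c.png',cv2.resize(a,None,fx=5,fy=5,interpolation=cv2.INTER_CUBIC))
E
```

```text
clock: 28.8
eef_pos: [0.454, -0.1526, 0.1326]
ee_rot: [[0.004, 0.921, -0.39], [-0.002, -0.39, -0.921], [-1.0, 0.004, 0.0]]
wrist_force: [0.5, -1.1, -2.6]
opening: 0.0244
clock: 29.42
eef_pos: [0.4505, -0.1564, 0.0766]
ee_rot: [[0.001, 0.921, -0.389], [-0.0, -0.389, -0.921], [-1.0, 0.001, -0.0]]
wrist_force: [-0.3, -0.3, -2.0]
opening: 0.0241
[ 0.45069367 -0.15641113  0.07676569] [-0.29909445 -0.22656983 -1.04828246]
(207, np.float64(0.07161237888537504), np.float64(206.0), array([ 0.4489, -0.1537]), array([0.0004, 0.0008]))
```

View pics/s14c.png

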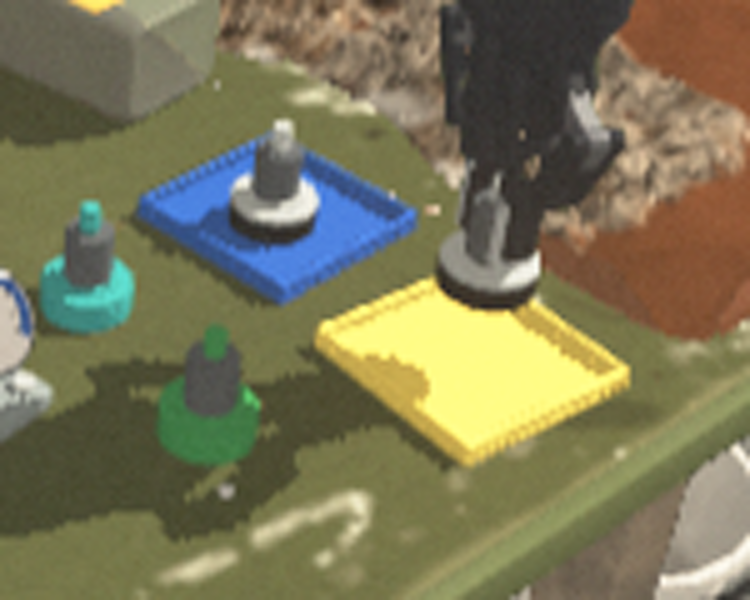

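```bash
python3 -m crank '[{"tx":0,"ty":0,"tz":-2,"rx":0,"ry":0,"rz":0},{"tx":0,"ty":0,"tz":-3.5,"rx":0,"ry":0,"rz":0},{"tx":0,"ty":0,"tz":-4.3,"rx":0,"ry":0,"rz":0},{"tx":0,"ty":0,"tz":-4.7,"rx":0,"ry":0,"rz":0},{"tx":0,"ty":0,"tz":-4.8,"rx":0,"ry":0,"rz":0},{"tx":0,"ty":0,"tz":-4.9,"rx":0,"ry":0,"rz":0},{"tx":0,"ty":0,"tz":-4.9,"rx":0,"ry":0,"rz":0}]'
```

```text
clock: 30.35
eef_pos: [0.4503, -0.1564, 0.0273]
ee_rot: [[0.001, 0.921, -0.389], [-0.0, -0.389, -0.921], [-1.0, 0.001, -0.0]]
wrist_force: [-0.0, 0.3, -1.2]
opening: 0.0242
```

```bash
python3 -m crank '[{"tx":0,"ty":0,"tz":-0.05,"rx":0,"ry":0,"rz":0},{"tx":0,"ty":0,"tz":-0.1,"rx":0,"ry":0,"rz":0},{"tx":0,"ty":0,"tz":-0.1,"rx":0,"ry":0,"rz":0}]'
```

```text
clock: 30.72
eef_pos: [0.4504, -0.1564, 0.0272]
ee_rot: [[0.001, 0.921, -0.389], [-0.0, -0.389, -0.921], [-1.0, 0.001, -0.0]]
wrist_force: [-3.3, 1.4, 11.8]
opening: 0.0242
```

Seated. Release and withdraw.

```bash
python3 -m crank '[{"tx":0,"ty":0,"tz":0.1,"rx":0,"ry":0,"rz":0},{"tx":0,"ty":0,"tz":0.1,"rx":0,"ry":0,"rz":0},{"tx":0,"ty":0,"tz":0.1,"rx":0,"ry":0,"rz":0},{"tx":0,"ty":0,"tz":0.1,"rx":0,"ry":0,"rz":0}]' 5
python3 -m crank '[{"tx":0,"ty":0,"tz":1,"rx":0,"ry":0,"rz":0},{"tx":0,"ty":0,"tz":3,"rx":0,"ry":0,"rz":0},{"tx":0,"ty":0,"tz":6,"rx":0,"ry":0,"rz":0},{"tx":0,"ty":0,"tz":10,"rx":0,"ry":0,"rz":0},{"tx":0,"ty":2,"tz":13,"rx":0,"ry":0,"rz":0},{"tx":0,"ty":6,"tz":15,"rx":0,"ry":0,"rz":0},{"tx":0,"ty":10,"tz":15,"rx":0,"ry":0,"rz":0},{"tx":0,"ty":10,"tz":15,"rx":0,"ry":0,"rz":0},{"tx":0,"ty":10,"tz":15,"rx":0,"ry":0,"rz":0}]'
python3 - <<'E'
from cap import *
im,d=vision.get_image('scene'); s=env.observe(); print(s['eef_pos'],s['wrist_force'])
P=cloud('scene',d)
hsv=cv2.cvtColor(im,cv2.COLOR_BGR2HSV)
for nm,c in(('blue',(.600,-.168)),('yellow',(.450,-.156))):
    m=(np.hypot(P[...,0]-c[0],P[...,1]-c[1])<.045)&(P[...,2]<.09)&(P[...,2]>.03); q=P[m]
    b=q[q[:,2]>.05]; t=q[q[:,2]>.058]; print(nm,'top z',q[:,2].max(),'stud',t.mean(0),'boss mid',(q[:,:2].min(0)+q[:,:2].max(0))/2)
cv2.imwrite('pics/scene15.png',im); a=im[120:280,230:430]; cv2.imwrite('pics/s15c.png',cv2.resize(a,None,fx=3.9,fy=3.9,interpolation=cv2.INTER_CUBIC))
im,d=vision.get_image('top'); cv2.imwrite('pics/t15c.png',cv2.resize(im[150:290,240:420],None,fx=4,fy=4))
E
```

```text
clock: 31.22
eef_pos: [0.4498, -0.1563, 0.0268]
ee_rot: [[-0.0, 0.921, -0.389], [0.0, -0.389, -0.921], [-1.0, -0.0, -0.0]]
wrist_force: [-0.5, 0.0, -0.1]
opening: 0.0502
clock: 32.35
eef_pos: [0.45, -0.0566, 0.1772]
ee_rot: [[0.0, 0.921, -0.389], [-0.001, -0.389, -0.921], [-1.0, 0.001, 0.0]]
wrist_force: [-0.4, 0.5, -0.0]
opening: 0.0502
[ 0.44987752 -0.05690493  0.17703644] [-0.35264231  0.94675396 -0.59596909]
blue top z 0.06834180934712278 stud [ 0.60016221 -0.16622074  0.06398005] boss mid [ 0.60056081 -0.16699427]
yellow top z 0.06788969541486188 stud [ 0.44899199 -0.15491729  0.06395198] boss mid [ 0.44984333 -0.15662317]
```

View pics/s15c.png

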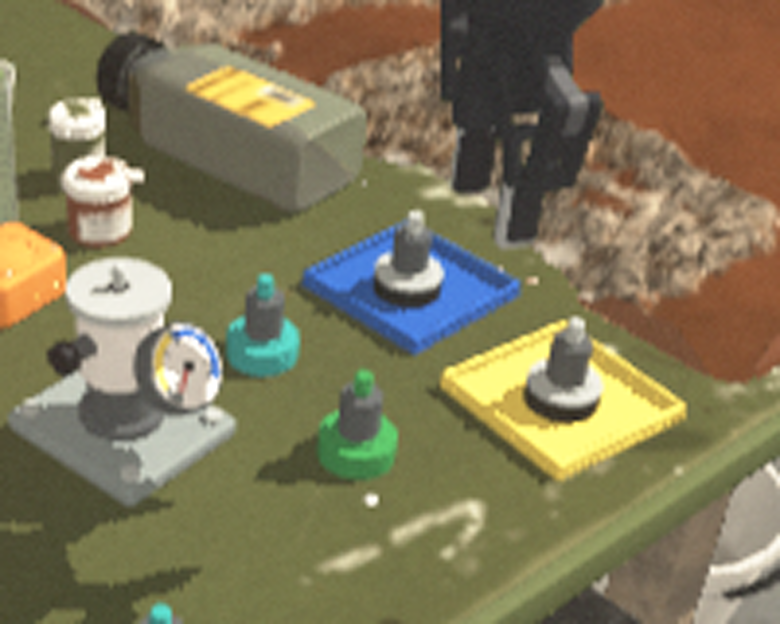

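View pics/t15c.png

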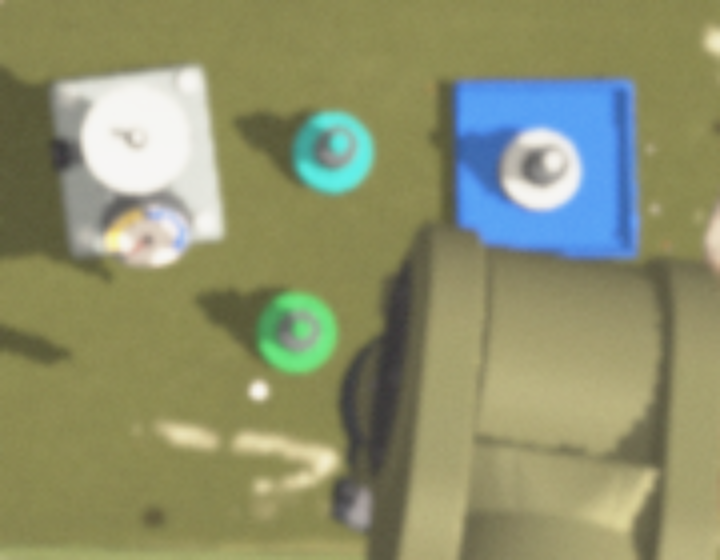

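Both feet stand upright and centred in their trays, and the gripper is clear.

```bash
python3 -c "
from workcell import env
print(env.job_done())"
```

```text
the job is handed in; nothing more can be done
None
```

I tested both feet on the bench tester, sorted them into the trays by the dial, and handed the job in at about 32 s; no verdict was reported.

- **First foot (the one by the rock):** I pressed it to a wrist reading of 12.7 N, about 14 N with the foot's weight, and held it for over a second. The needle stood in the middle of the blue, so it is the hard one and went into the blue tray.
- **Second foot:** I pressed it to a wrist reading of 13.2 N, about 15 N with the foot's weight, and held it for about a second. The needle stood in the yellow, so it is the soft one and went into the yellow tray.

**Last checks:** the pictures show both feet upright, within about 2 mm of their tray centres. Their tops are 66 to 68 mm above the table, which fits feet standing on the tray floors. The gripper is clear and the wrist force is near zero.

**Failed or in disagreement:**
- My first move command was refused for its format, and nothing moved.
- The scene and top cameras disagreed by 1 to 6 mm. The tray centres I used are averages of the two.
- The depth-based centring check gave no usable result on the first foot once it was down on the anvil, so I judged centring from the pictures and from the fit just above the pin. I did not run it on the second foot in that position.
- The arm hides the yellow tray in the last top picture, so that foot was checked from the scene camera only.

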